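Set a detector's standoff with a gauge block, taking out the leadscrew's backlash

ROBOT

A 7-joint arm with a two-finger parallel gripper is mounted at the origin on the work surface. World frame = base frame: x ahead of the robot, y to its left, z up, the work surface at z = 0. Lengths are in m, angles in rad, forces in N, time in s.
With the tool pointing down it reaches from about 0.35 to 0.9 m from the base axis. Payload 7.2 kg.
Tool frame: the origin (TCP) lies midway between the tips of the shut fingers; the grasp point (between the pads) lies 19 mm behind it; x points along the fingers, z is the direction in which the jaws open and shut, and the axes are right-handed (so a half turn about x gives the same grasp; the last joint's range is limited). The gripper opens to 88 mm and grips with 3 to 60 N. Pads are 20 mm wide; open, the fingers measure 115 mm over their backs; the gripper's body (75 mm by 178 mm) begins 61 mm behind the grasp point.
Start: joints at [1.125, 0.411, -0.013, 1.596, 0.006, 1.134, -0.082], TCP at [0.231, -0.581, 0.223] pointing down, gripper open.
Joint ranges: [-2.95, 2.95], [-0.29, 1.99], [-1.47, 1.44], [0.14, 2.54], [-1.03, 4.17], [0.13, 1.85], [-2.86, 2.86]. Speed limits (rad/s): [2.39, 2.39, 3.01, 3.01, 3.14, 3.14, 3.14].

INTERFACE

Orientations are given as [roll, pitch, yaw] about the fixed x, y, z axes, in that order (R = Rz(yaw) Ry(pitch) Rx(roll)).
In Python, from plant import * gives the robot as it stands.
- The arm moves only by the shell command python3 -m handwheel 'ROWS' [FORCE]. ROWS is JSON, a list of rows, each a list of 3 entries, a list of its own where there are three numbers: the turn, a rotation vector about the tool's x, y, z in degrees, then the shift along the tool's x, y, z in mm, then the closure, from -1 (fully open) to 1 (shut), so that 0 is half open. A call has exactly 8 rows; each row shifts and turns the commanded pose from where the row before left it, along the tool's axes as they then stand; what a row does not reach is not made up. A row lasts 1/8 s, in which the tool goes at most 62.5 mm and 10.7 degrees, less where a joint would pass 70% of its speed; a pose out of reach is approached as far as the arm can. A call is refused whole if a number of a shift passes 62.5 or a number of a turn 10.7, either way. A call with a gripper value outside its range is refused whole. The fingers move at their own pace and stop on an object; FORCE is the grip in N (left out, the last holds). Time passes only in rows, so rows that do not move let the fingers close, or fill a call up. It gives the time, the measured TCP pose, the force and the opening at its end, in the units of the state.
- get_state(): the state, without advancing time (a new reading comes with each control period).
- camera(name): name is "side" or "top" or "wrist"; returns a dict with "pixels" (400x640x3 uint8, blue, green, red), "camera_matrix" (3x3 intrinsics, pixels), "R" (3x3) and "t" (3): a world point X has camera coordinates R X + t. Camera axes: x right, y down, z forward; pixel columns grow to the right and rows downward; lengths in m; the calibration is good to about 2 mm. The wrist camera is an equidistant fisheye: a pixel r from the principal point sees the ray r / f radians off the axis. A picture is of the moment at which its call begins. There is no depth.
- finish_job(): hands the job in, once; it reports no verdict.
The state is a dict: "clock": time; "joint_positions": joint angles; "qd": joint speeds; "effort": joint torques, N m; "tcp_pos": TCP position; "tcp_rot": TCP orientation; "wrist_force": force on the tool from outside, world axes, zero at the start; "wrist_torque": the same for the moment, N m; "finger_gap": finger opening in m.
Only numpy, scipy, OpenCV 4.12 (cv2) and the standard library are available. Lean on these libraries where they do the work, as an engineer would, in place of code of your own. Each camera call takes 0.05 s, during which the arm holds its last target.

TASK

Set the detector's slide one pale blue gauge block away from the brass stop screw of the lens carrier: by its crank handle wind the slide back past the setting, until the two steel faces are about 28 mm apart, and stand the block upright on the bed between slide and stop screw. The screw has play, so then wind forward only, through the slack, until you feel that the block is lightly nipped between the slide's face and the stop screw but not squeezed hard, and let go of the handle without turning it back. Move the slide by its handle alone and leave everything else where it is.

Things in the scene. Friction and masses are not known exactly. Their poses are not given: they have to be found in the camera images.
- slide_bed: Black and steel slide bed, fixed, 300 mm long, lying roughly across the robot's view. Origin on the table under its middle; x axis = the level travel direction, from the wheel end to the lens carrier, within 0.3 rad of world +y; z up. Its flat steel top, on which the gauge block is to stand, is 75 mm above the table and 60 mm wide.
- wheel_axis (a point): Point on the axis of the aluminium handwheel (56 mm across, axis level along the travel direction, 58 mm above the table) at the right-hand end of the bed, in the vertical plane of the handle's middle, 24 mm in front of the wheel's rim. x axis = travel direction (wheel to lens carrier), z up.
- handle_mid (a point): Middle of the red crank handle: a level bar 13 mm thick, 43 mm long, parallel to the wheel's axis in front of the wheel, on a circle of 20 mm radius about wheel_axis. Its sleeve spins freely on its spindle, so pinched from above it can be led round the whole circle by a gripper that keeps pointing down; the fingertips may reach 12 mm below its middle all the way round.
- wheel (a joint): Handwheel angle, rad: 0 with the handle at the top, growing clockwise for one looking along the travel direction. Clockwise drives the slide toward the lens carrier, 25 mm a turn; anticlockwise winds it back. At a reversal the wheel first turns free through the screw's play, 2.5 mm of travel (0.63 rad); at the start the nut is anywhere within it. The wheel stays where left, give or take 0.1 rad.
- saddle_face (a point): Centre of the ground steel face (60 mm wide, 22 mm high, up from the bed's top) at the front of the slide's saddle, which carries the beige dewar detector (76 mm across, 270 mm above the table, its axis 90 mm behind the face; window ring 190 mm high, 37 mm behind the face). x axis = travel direction.
- lens_face (a point): Centre of the opposite steel face (60 mm wide, 22 mm high), on the purple-black lens carrier clamped on the bed; 12 mm above the bed's top. x axis = travel direction: the gap is this point minus saddle_face along x, 11 to 19 mm at the start. A brass stop screw (flat end, 14 mm across) stands proud of the face here by 1 to 4 mm, differing each time and not measured. Lens ring: 60 mm beyond the face, 190 mm above the table.
- saddle_mark (a point): Mark in the middle of the saddle's feed-nut pocket, inside the bed (not seen). x = travel direction.
- feed_nut (a point): Middle of the feed nut inside the bed (not seen). Along x it stands from -1.25 mm to +1.25 mm from saddle_mark: +1.25 when the screw is pushing the slide forward to the lens carrier with the play taken up, -1.25 when pulling it back.
- gauge_mid (a point): Centre of the pale blue gauge block, half-way up: a loose upright block 20 mm thick (its x), 30 mm wide (its y), 75 mm tall, about 120 g, standing on the table left of the slide. In the gap its thickness lies along the travel direction, its centre is 112.5 mm above the table, its upper 50 mm stand free above the faces: grip it there across its 30 mm width.
- gauge: The same block, origin at the centre of its foot. It must not be squeezed over 25 N. Felt at the handle: about 3 N to turn within the play, 4 to 5 N once the slide moves, then 0.2 N more for each newton of squeeze. After the block meets the stop screw the squeeze grows 40 N per mm of screw travel (3 N per degree of the wheel).
- saddle: The slide's saddle with the detector; origin 1 mm above the bed's top, 62.5 mm behind saddle_face.
- lens_carrier: The lens carrier with its stop screw, fixed; origin at the bed-top edge of its steel face.
- white_block: White block 30 x 30 x 60 mm standing by the gauge block; not the one to use, leave it. Origin at its foot.
- post_holder: Black round post holder, 32 mm across its foot, 50 mm tall; leave it.
- lens_cell: Lens in a black ring lying flat beyond the slide, 50 mm across, 12 mm thick; leave it.
- hex_driver: Driver with a red handle, 160 mm, lying beyond the slide; leave it.
- cap_jar: Small jar with a white cap, 56 mm across, 55 mm tall, near the robot on the left; leave it.
- mirror_mount: Mirror in a black mount, 50 mm wide, 58 mm tall, near the robot on the right; leave it.
Things that resemble listed ones, but are neither listed nor needed, are in the scene too. Of the things that look like the gauge, the smallest one is meant.

How it is judged:
On the way, in this order (a step that is already met when the one before it is completed fails the run):
1. the slide is wound back past the setting: the steel faces are at least 26 mm apart (x of saddle_face in the frame of lens_face below -0.026 m), for 0.2 s.
2. the gauge block stands upright on the bed between slide and stop screw, released (x of gauge_mid in the frame of lens_face between -0.027 and -0.006 m and y of gauge_mid in the frame of lens_face between -0.02 and 0.02 m and z of gauge_mid in the frame of lens_face between 0.0225 and 0.0285 m and angle between gauge's own z axis and vertical below 0.08 rad and linear speed of gauge below 0.01 m/s and contact force between the fingers and gauge below 0.1 N), for 0.2 s.
At the end, for the whole second after the job is handed in: The block stands upright (0.08 rad) on the bed between slide and stop screw, within 20 mm of the middle, at rest, nipped by saddle and stop screw with 2 to 25 N; the feed nut is forward in its play (0.7 mm or more ahead of the saddle's mark); the wheel is at rest (x of gauge_mid in the frame of lens_face between -0.027 and -0.006 m and y of gauge_mid in the frame of lens_face between -0.02 and 0.02 m and z of gauge_mid in the frame of lens_face between 0.0225 and 0.0285 m and angle between gauge's own z axis and vertical below 0.08 rad and linear speed of gauge below 0.01 m/s and contact force between gauge and saddle between 2 and 25 N and contact force between gauge and lens_carrier above 2 N and x of feed_nut in the frame of saddle_mark above 0.0007 m and velocity of joint wheel between -0.05 and 0.05 rad/s); the robot touches nothing.
It fails at once if the gauge block is squeezed harder than 25 N (contact force between gauge and saddle above 25 N).
It fails at once if the robot pushes the saddle or the detector itself with more than 4 N (contact force between any of the arm, the fingers and saddle above 4 N).
It fails at once if a bystander (white block, post holder, lens cell, driver, jar, mirror mount) is shifted by more than 15 mm (distance of any of white_block, post_holder, lens_cell, hex_driver, cap_jar, mirror_mount from where it was at the start of the episode above 0.015 m).
It also fails if it takes over 72 s, if anything falls off the work surface, if the arm or the gripper's body presses on something with over 40 N, if the wrist force passes 120 N, or if a joint passes its speed limit or range.

## Working session

There is one attempt and no reset: what is moved stays moved. The work goes in short steps, Python scripts to look and compute and a shell command to move; the robot and the scene stay as the last step left them, time stands still between calls to the robot, and variables do not carry over. Pictures are saved under pics/ and viewed, and the job is handed in when it is done.

```bash
ls -la; mkdir -p pics; python3 - <<'E'
from plant import *
import cv2
s=get_state(); print({k:s[k] for k in s})
for n in("side","top","wrist"):
    c=camera(n); cv2.imwrite(f"pics/{n}0.png",c["pixels"]); print(n,c["camera_matrix"],c["R"],c["t"])
E
```

```text
total 12
drwxr-xr-x  3 agent agent 4096 Dec  7 04:56 .
drwxr-xr-x 23 root  root  4096 Dec  7 04:56 ..
drwxr-xr-x  2 agent agent 4096 Dec  7 04:56 pics
{'clock': 0.0, 'joint_positions': array([ 1.12480143,  0.41187131, -0.01271155,  1.59705407,  0.00563957,
        1.13426583, -0.08221895]), 'qd': array([ 0.00128385, -0.00090541,  0.00064185,  0.00056278,  0.00244323,
       -0.00066059, -0.00023341]), 'effort': array([ 1.09201683e-03, -5.87952840e+01,  6.42501879e-01, -2.91077650e+01,
       -5.37367584e-02,  1.83148845e-02,  1.27267795e-04]), 'tcp_pos': array([ 0.23030904, -0.58048042,  0.22182279]), 'tcp_rot': array([-3.04763979,  1.56923337,  2.04256615]), 'wrist_force': array([ 0.09881589, -0.068139  , -0.20323153]), 'wrist_torque': array([ 0.00783971,  0.01244581, -0.0393504 ]), 'finger_gap': 0.08799391422384956}
side [[369.4712561    0.         322.36337648]
 [  0.         369.4712561  195.16011256]
 [  0.           0.           1.        ]] [[-0.76332781 -0.64600506 -0.00284918]
 [-0.48593326  0.57707992 -0.65638984]
 [ 0.42567536 -0.49965611 -0.7544165 ]] [0.41793872 0.29360748 0.88566419]
top [[383.41743874   0.         313.7327716 ]
 [  0.         383.41743874 200.59896518]
 [  0.           0.           1.        ]] [[-0.01142122 -0.99985727  0.01244962]
 [-0.99366955  0.00995722 -0.11190027]
 [ 0.11176034 -0.01364884 -0.99364145]] [-0.00272304  0.54023705  1.12346562]
wrist [[309.70691629   0.         318.33408196]
 [  0.         309.70691629 197.19782488]
 [  0.           0.           1.        ]] [[ 0.36856524 -0.92960131 -0.00103276]
 [-0.88840208 -0.35255735  0.2940154 ]
 [-0.27368121 -0.10744635 -0.95580012]] [-0.62441493 -0.03522396  0.39198918]
```

View pics/side0.png

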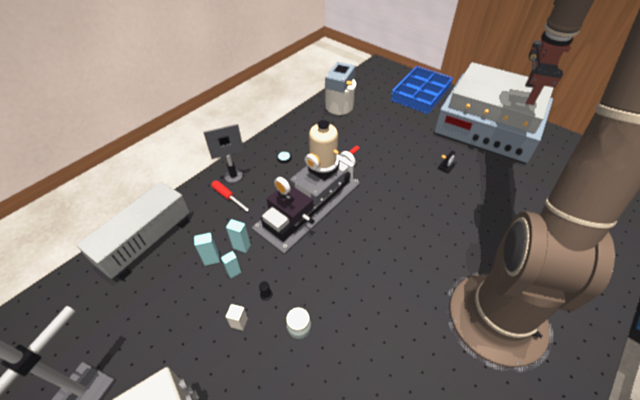

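View pics/top0.png

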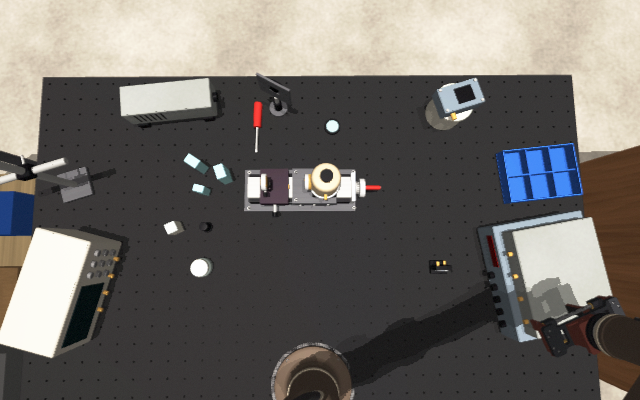

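View pics/wrist0.png

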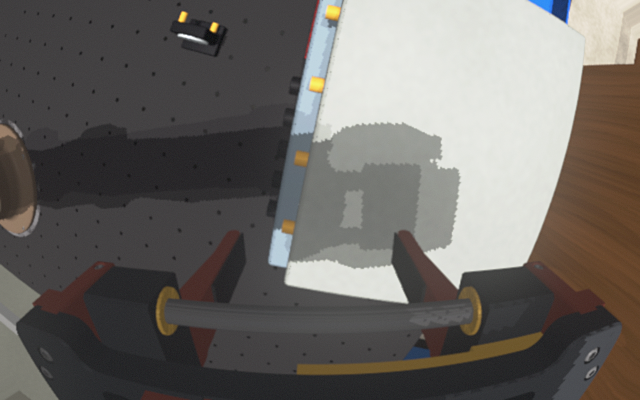

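```bash
cat > h.py <<'E'
import numpy as np, cv2
from scipy.spatial.transform import Rotation as Rn
def ray(c,u,v,name):
    K=np.array(c["camera_matrix"]);R=np.array(c["R"]);t=np.array(c["t"])
    x=(u-K[0,2])/K[0,0];y=(v-K[1,2])/K[1,1]
    if name=="wrist":
        r=np.hypot(x,y); s=np.sin(r)/r if r>1e-9 else 1; d=np.array([x*s,y*s,np.cos(r)])
    else: d=np.array([x,y,1.]);d/=np.linalg.norm(d)
    return -R.T@t, R.T@d
def onz(c,u,v,name,z):
    o,d=ray(c,u,v,name); return o+d*(z-o[2])/d[2]
def tri(rs):
    A=np.zeros((3,3));b=np.zeros(3)
    for o,d in rs:
        P=np.eye(3)-np.outer(d,d);A+=P;b+=P@o
    X=np.linalg.solve(A,b); return X,[float(np.linalg.norm((np.eye(3)-np.outer(d,d))@(X-o))) for o,d in rs]
def proj(c,X,name):
    K=np.array(c["camera_matrix"]);p=np.array(c["R"])@X+np.array(c["t"])
    if name=="wrist":
        th=np.arctan2(np.hypot(p[0],p[1]),p[2]);n=np.hypot(p[0],p[1]);q=p[:2]/n*th
    else:q=p[:2]/p[2]
    return q*np.array([K[0,0],K[1,1]])+K[:2,2]
E
python3 - <<'E'
import cv2
t=cv2.imread("pics/top0.png");s=cv2.imread("pics/side0.png")
cv2.imwrite("pics/tc.png",cv2.resize(t[140:220,230:390],None,fx=5,fy=5,interpolation=cv2.INTER_CUBIC))
cv2.imwrite("pics/tb.png",cv2.resize(t[145:245,155:245],None,fx=6,fy=6,interpolation=cv2.INTER_CUBIC))
cv2.imwrite("pics/sc.png",cv2.resize(s[110:250,245:375],None,fx=4,fy=4,interpolation=cv2.INTER_CUBIC))
cv2.imwrite("pics/sb.png",cv2.resize(s[210:335,185:320],None,fx=4,fy=4,interpolation=cv2.INTER_CUBIC))
E
```

```text
(no output)
```

View pics/tc.png

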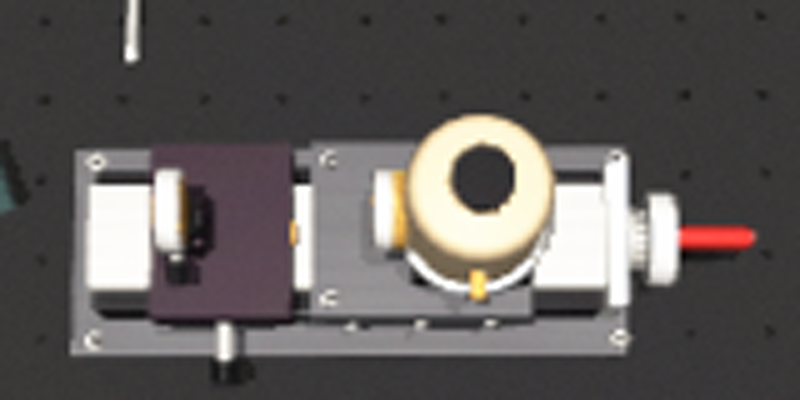

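View pics/tb.png

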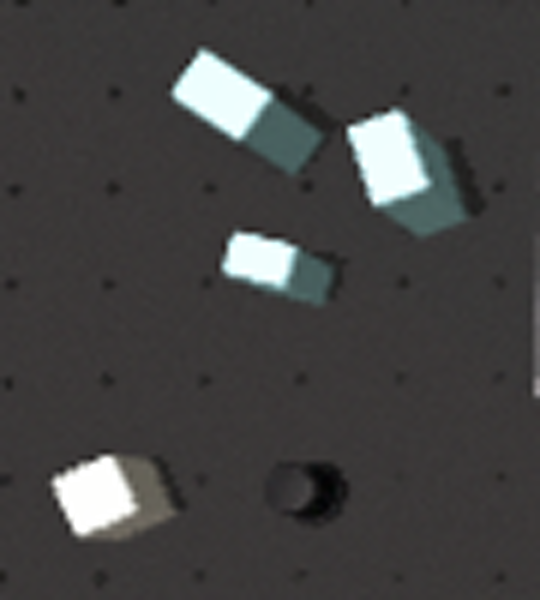

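View pics/sc.png

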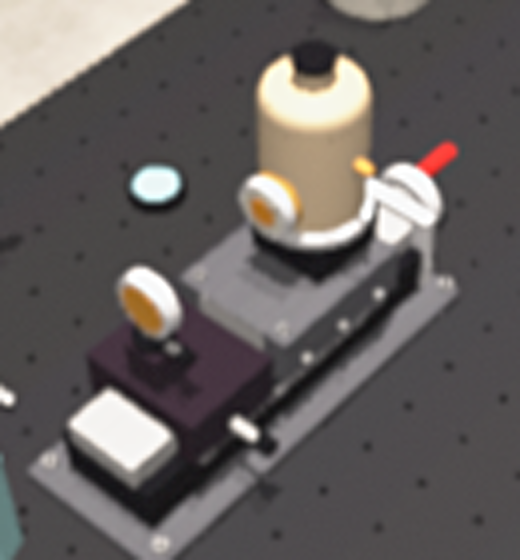

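View pics/sb.png

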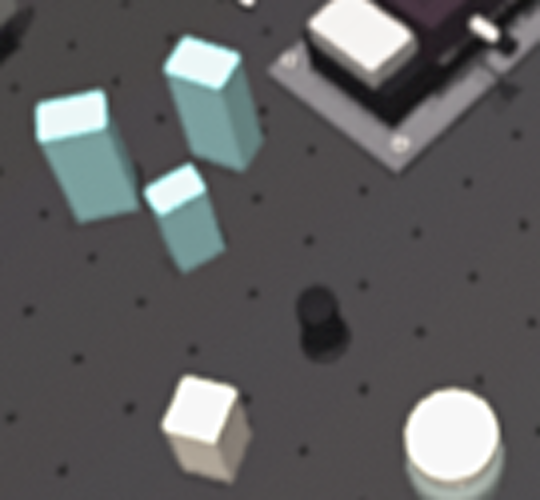

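```bash
cat > m.py <<'E'
from h import *
from plant import *
s=get_state(); print(s["clock"],s["tcp_pos"]); print(Rn.from_euler("xyz",s["tcp_rot"]).as_matrix().round(3))
C={n:camera(n) for n in("side","top","wrist")}
for n in C: print(n,ray(C[n],320,200,n)[0].round(3))
def T(a,b):
    X,e=tri([ray(C["top"],*a,"top"),ray(C["side"],*b,"side")]); return X.round(4),np.round(e,4)
print("gauge top",T((198.5,188.5),(229,257)))
print("white top",T((155+96/6,145+496/6),(185+202/4,210+412/4)))
print("handle tip",T((230+752/5,140+237/5),(245+453/4,110+150/4)))
print("dewar cap",T((230+484/5,140+178/5),(245+316/4,110+55/4)))
# bed plate corners on table (z~0.01)
for p in [(75,150),(70,352),(628,352),(630,150)]:
    print("plate corner", onz(C["top"],230+p[0]/5,140+p[1]/5,"top",0.01).round(4))
print("screws",T((230+97/5,140+161/5),(245+50/4,110+460/4)),T((230+92/5,140+342/5),(245+160/4,110+543/4)),T((230+619/5,140+338/5),(245+445/4,110+284/4)))
for n in("top","side"):
    hsv=cv2.cvtColor(C[n]["pixels"],cv2.COLOR_BGR2HSV)
    m=cv2.inRange(hsv,(80,25,80),(105,255,255)); m2=cv2.inRange(hsv,(0,170,120),(6,255,255))|cv2.inRange(hsv,(174,170,120),(180,255,255))
    for k,mm in(("blue",m),("red",m2)):
        N,_,st,ce=cv2.connectedComponentsWithStats(mm)
        for i in range(1,N):
            if st[i,4]>12: print(n,k,st[i],ce[i].round(1))
E
python3 m.py
```

```text
0.15 [ 0.2303781  -0.58058194  0.22201263]
[[-0.001  0.929  0.369]
 [ 0.001  0.369 -0.929]
 [-1.    -0.    -0.001]]
side [0.085 0.543 0.862]
top [0.411 0.007 1.177]
wrist [ 0.306 -0.551  0.385]
gauge top (array([0.5736, 0.3247, 0.0759]), array([0.0001, 0.0001]))
white top (array([0.4617, 0.4066, 0.0568]), array([0.0007, 0.0007]))
handle tip (array([ 0.5707, -0.2024,  0.0772]), array([0.001, 0.001]))
dewar cap (array([ 0.5732, -0.0375,  0.2685]), array([0.0003, 0.0003]))
plate corner [0.6395 0.2021 0.01  ]
plate corner [0.5145 0.204  0.01  ]
plate corner [ 0.511  -0.1365  0.01  ]
plate corner [ 0.6364 -0.1407  0.01  ]
screws (array([0.631 , 0.1872, 0.0159]), array([0.0006, 0.0006])) (array([0.5195, 0.189 , 0.021 ]), array([0., 0.])) (array([ 0.5189, -0.1306,  0.0161]), array([0.0002, 0.0002]))
top blue [436  78  49  36 809] [459.2  96.1]
top blue [326 120  13  13  40] [332.3 126.2]
top blue [183 153  25  21 139] [197.7 164.7]
top blue [213 163  20  21 148] [224.2 175. ]
top blue [192 183  18  13  84] [202.1 190.2]
top blue [ 492  210   91  132 1584] [521.2 260.5]
top red [253 101   9  26 201] [257.  113.8]
top red [366 185  14   5  66] [372.7 187. ]
side blue [326  63  29  25 279] [340.4  74.3]
side blue [326  83  18   9  70] [333.3  86.8]
side blue [ 435   92  100   70 1141] [479. 134.]
side blue [514  98  39  43 262] [535.6 127.9]
side blue [437 116   7   7  19] [440.6 119.4]
side blue [499 124  11   8  34] [504.3 127.6]
side blue [277 151  14  10  61] [283.6 155.4]
side blue [225 218  26  35 496] [238.5 237. ]
side blue [193 232  49  46 808] [216.1 255.9]
side red [350 146   9   8  39] [354.1 149.4]
side red [212 181  21  18 180] [221.3 189.1]
```

```bash
python3 -m handwheel '[[[0,0,0],[-50,0,0],-1],[[0,0,0],[-50,0,0],-1],[[0,0,0],[0,50,-26],-1],[[0,0,0],[0,50,-26],-1],[[0,0,0],[0,50,-26],-1],[[0,0,0],[0,50,-26],-1],[[0,0,0],[0,50,-26],-1],[[0,0,0],[0,50,-26],-1]]' 20
```

```text
clock: 1.3
tcp_pos: [0.4528, -0.3238, 0.3228]
tcp_rot: [0.366, 1.57, -0.827]
wrist_force: [0.3, -0.6, -0.4]
finger_gap: 0.088
```

```bash
python3 -m handwheel '[[[0,0,0],[0,50,-26],-1],[[10,0,0],[0,0,0],-1],[[10,0,0],[0,0,0],-1],[[10,0,0],[0,0,0],-1],[[10,0,0],[0,0,0],-1],[[10,0,0],[0,0,0],-1],[[10,0,0],[0,0,0],-1],[[10,0,0],[0,0,0],-1]]'; python3 - <<'E'
from plant import *
s=get_state();print(s["joint_positions"],s["clock"],s["tcp_rot"])
E
```

```text
clock: 2.3
tcp_pos: [0.4886, -0.2826, 0.3226]
tcp_rot: [-0.083, 1.571, -2.503]
wrist_force: [-0.2, -0.1, -0.4]
finger_gap: 0.0874
[ 0.48159871  0.24105622 -0.05348997  1.59897607  0.01331548  1.301955
 -1.99437414] 2.3 [-0.08295235  1.57071265 -2.50344149]
```

```bash
python3 -m handwheel '[[[-10.6,0,0],[0,0,0],-1],[[-10.6,0,0],[0,0,0],-1],[[-10.6,0,0],[0,0,0],-1],[[-10.6,0,0],[0,0,0],-1],[[-10.6,0,0],[0,0,0],-1],[[-10.6,0,0],[0,0,0],-1],[[-10.6,0,0],[0,0,0],-1],[[-10.6,0,0],[0,0,0],-1]]'; python3 - <<'E'
from h import *
from plant import *
s=get_state();M=Rn.from_euler("xyz",s["tcp_rot"]).as_matrix();print(M.round(3),np.degrees(np.arctan2(M[1,1],M[0,1])),s["joint_positions"],s["tcp_pos"])
E
```

```text
clock: 3.3
tcp_pos: [0.4886, -0.2827, 0.3226]
tcp_rot: [-2.328, 1.571, 3.026]
wrist_force: [-0.0, 0.7, 0.3]
finger_gap: 0.0876
[[-0.     0.801  0.599]
 [ 0.     0.599 -0.801]
 [-1.    -0.    -0.   ]] 36.78796863321506 [ 0.64172355  0.25395109 -0.25422588  1.58811754  0.06550984  1.30800696
 -0.55045253] [ 0.48860512 -0.2826627   0.32260526]
```

```bash
python3 -m handwheel '[[[-10.6,0,0],[0,0,0],-1],[[-10.6,0,0],[0,0,0],-1],[[-10.6,0,0],[0,0,0],-1],[[-10.6,0,0],[0,0,0],-1],[[-10.2,0,0],[0,0,0],-1],[[0,0,0],[20,40,40],-1],[[0,0,0],[40,40,42],-1],[[0,0,0],[40,10,0],-1]]'; python3 - <<'E'
from h import *
from plant import *
s=get_state();M=Rn.from_euler("xyz",s["tcp_rot"]).as_matrix();print(M.round(3),np.degrees(np.arctan2(M[1,1],M[0,1])),s["joint_positions"],s["tcp_pos"])
c=camera("wrist");cv2.imwrite("pics/w1.png",c["pixels"]);c=camera("side");cv2.imwrite("pics/s1.png",cv2.resize(c["pixels"][60:260,220:420],None,fx=3,fy=3))
E
```

```text
clock: 4.3
tcp_pos: [0.57, -0.1946, 0.2263]
tcp_rot: [0.672, 1.568, 0.66]
wrist_force: [0.2, -0.5, -0.5]
finger_gap: 0.0882
[[ 0.002  0.012  1.   ]
 [ 0.002  1.    -0.012]
 [-1.     0.002  0.002]] 89.32127541501069 [ 0.56274731  0.40416925 -0.42239306  1.62891302  0.17565481  1.14462378
  0.08611186] [ 0.57003924 -0.19463207  0.22627636]
```

View pics/w1.png

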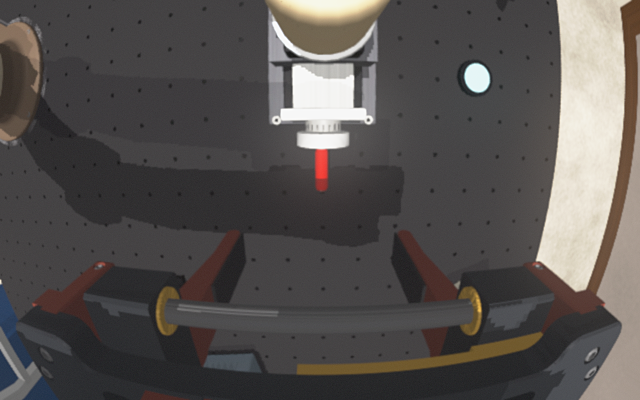

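View pics/s1.png

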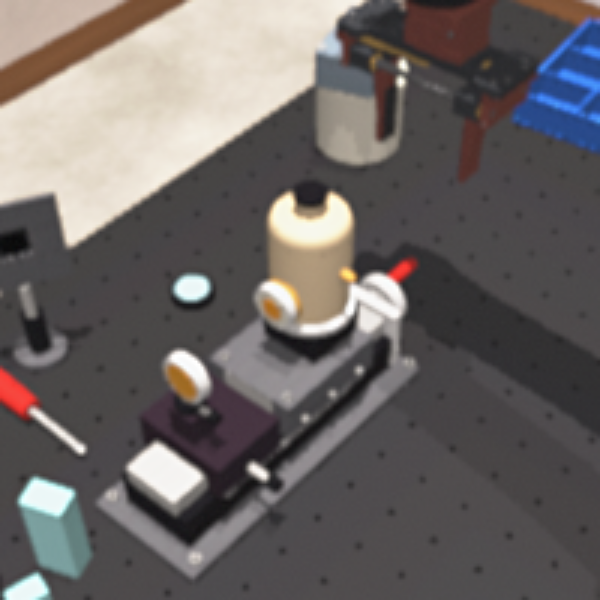

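```bash
cat > hd.py <<'E'
from h import *
from plant import *
import sys
def redm(c,n):
    hsv=cv2.cvtColor(c["pixels"],cv2.COLOR_BGR2HSV)
    m=cv2.inRange(hsv,(0,150,90),(8,255,255))|cv2.inRange(hsv,(172,150,90),(180,255,255))
    N,L,st,ce=cv2.connectedComponentsWithStats(m)
    return [(st[i],ce[i],L==i) for i in range(1,N) if st[i,4]>20]
if __name__=="__main__":
    C={n:camera(n) for n in("top","side","wrist")}
    s=get_state();M=Rn.from_euler("xyz",s["tcp_rot"]).as_matrix()
    print(s["clock"],s["tcp_pos"].round(4),M.round(3).tolist(),s["wrist_force"].round(2))
    for n in C:
        for a,b,_ in redm(C[n],n): print(n,a,b.round(1))
    cv2.imwrite("pics/w_%s.png"%sys.argv[1],C["wrist"]["pixels"])
    cv2.imwrite("pics/t_%s.png"%sys.argv[1],cv2.resize(C["top"]["pixels"][120:240,150:400],None,fx=3,fy=3,interpolation=cv2.INTER_CUBIC))
    np.save("C.npy",C,allow_pickle=True)
E
python3 hd.py 2; python3 - <<'E'
from h import *
C=np.load("C.npy",allow_pickle=True).item()
cv2.imwrite("pics/wc.png",cv2.resize(C["wrist"]["pixels"][0:200,240:400],None,fx=3.5,fy=3,interpolation=cv2.INTER_CUBIC))
E
```

```text
4.55 [ 0.5677 -0.1997  0.2287] [[0.001, 0.018, 1.0], [-0.001, 1.0, -0.018], [-1.0, -0.001, 0.001]] [ 0.38 -0.22 -0.01]
top [253 101  10  27 214] [257.1 113.9]
top [366 185  14   5  66] [372.2 187.1]
side [350 146   9   8  45] [354.1 149.3]
side [212 181  21  19 194] [221.4 189.2]
wrist [318 145  13  41 480] [324.3 164.4]
```

View pics/wc.png

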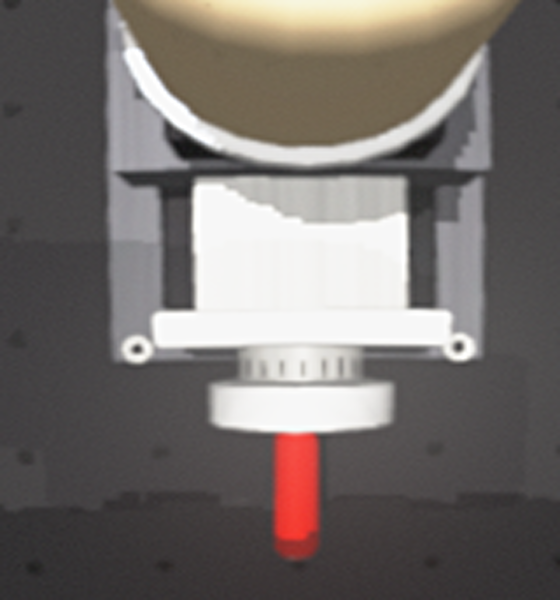

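View pics/t_2.png

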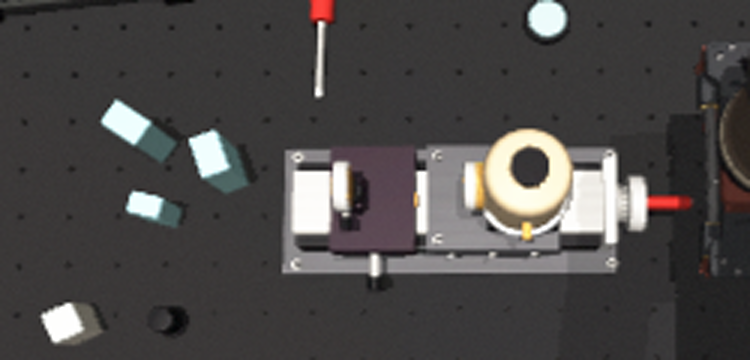

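```bash
python3 - <<'E'
from h import *
C=np.load("C.npy",allow_pickle=True).item()
def w(a,b): return ray(C["wrist"],240+a/3.5,b/3,"wrist")
t=lambda u,v: ray(C["top"],u,v,"top")
print("tip w+t",tri([w(297,548),t(379.7,187)]))
print("base w+t",tri([w(297,432),t(365.7,187)]))
print("tip w+side0",tri([w(297,548),ray(C["side"],245+453/4,110+150/4,"side")]))
for z in(.078,): print("bar z",z,onz(C["wrist"],240+297/3.5,548/3,"wrist",z),onz(C["wrist"],240+297/3.5,432/3,"wrist",z))
for p in((211,415),(393,415),(153,330),(452,330)): print("rim at .058",onz(C["wrist"],240+p[0]/3.5,p[1]/3,"wrist",.058))
# saddle / lens faces etc in top at z .086.. top edges
for u,v in ((150+415/3,120+172/3),(150+415/3,120+235/3),(150+427/3,120+235/3),(150+427/3,120+175/3)): print("edges z=.097",onz(C["top"],u,v,"top",.097).round(4))
for p in((137,348),(458,345)): print("scr", onz(C["wrist"],240+p[0]/3.5,p[1]/3,"wrist",.016))
E
```

```text
tip w+t (array([ 0.57456426, -0.20221619,  0.06404794]), [0.00018930068121316974, 0.000189300681213319])
base w+t (array([ 0.57485335, -0.16018379,  0.06611364]), [0.0006771582030617151, 0.0006771582030617756])
tip w+side0 (array([ 0.57201963, -0.20077476,  0.07694937]), [0.0030030187000321855, 0.003003018700032052])
bar z 0.078 [ 0.57423388 -0.19843852  0.078     ] [ 0.57474314 -0.1579819   0.078     ]
rim at .058 [ 0.54885018 -0.15387489  0.058     ]
rim at .058 [ 0.60474826 -0.1546601   0.058     ]
rim at .058 [ 0.53197922 -0.12274704  0.058     ]
rim at .058 [ 0.62297221 -0.12387387  0.058     ]
edges z=.097 [0.6002 0.0641 0.097 ]
edges z=.097 [0.5399 0.0643 0.097 ]
edges z=.097 [0.5397 0.053  0.097 ]
edges z=.097 [0.5972 0.0527 0.097 ]
scr [ 0.52156396 -0.13043466  0.016     ]
scr [ 0.63193676 -0.13070735  0.016     ]
```

```bash
python3 - <<'E'
from h import *
from plant import *
C=np.load("C.npy",allow_pickle=True).item()
print(onz(C["top"],372.2,187.1,"top",.078))
for i in range(3):
    s=get_state();M=Rn.from_euler("xyz",s["tcp_rot"]).as_matrix();print(s["clock"],s["tcp_pos"].round(4),M.round(3).tolist(),s["wrist_force"].round(2))
    camera("side")
E
```

```text
[ 0.57252474 -0.17794221  0.078     ]
4.55 [ 0.5677 -0.1997  0.2287] [[0.001, 0.018, 1.0], [-0.001, 1.0, -0.018], [-1.0, -0.001, 0.001]] [ 0.38 -0.22 -0.01]
4.6 [ 0.5679 -0.1999  0.2292] [[0.002, 0.018, 1.0], [-0.001, 1.0, -0.018], [-1.0, -0.001, 0.002]] [ 0.24 -0.46  0.67]
4.65 [ 0.568  -0.2     0.2293] [[0.003, 0.019, 1.0], [-0.002, 1.0, -0.019], [-1.0, -0.001, 0.003]] [ 0.23 -0.77 -0.32]
```

```bash
python3 -m handwheel '[[[0,0,0],[30,9,3],-0.3],[[0,0,0],[50,8,3],-0.3],[[0,0,0],[40,0,0],-0.3],[[0,0,5],[0,0,0],-0.3],[[0,0,5],[0,0,0],-0.3],[[0,0,0],[0,0,0],-0.3],[[0,0,0],[0,0,0],-0.3],[[0,0,0],[0,0,0],-0.3]]'; python3 hd.py 3
```

```text
clock: 5.7
tcp_pos: [0.574, -0.1806, 0.1078]
tcp_rot: [1.566, 1.397, 1.551]
wrist_force: [0.5, -0.5, 0.1]
finger_gap: 0.057
5.85 [ 0.5739 -0.1808  0.1075] [[0.003, 0.015, 1.0], [0.173, 0.985, -0.015], [-0.985, 0.173, 0.0]] [0.62 0.56 0.55]
top [253 101  10  27 213] [257.1 113.9]
top [366 185  11   5  55] [371. 187.]
side [350 146   9   8  43] [354.  149.5]
side [212 180  21  20 195] [221.4 189.1]
wrist [ 309  203   18   63 1042] [317.5 234.2]
```

View pics/w_3.png

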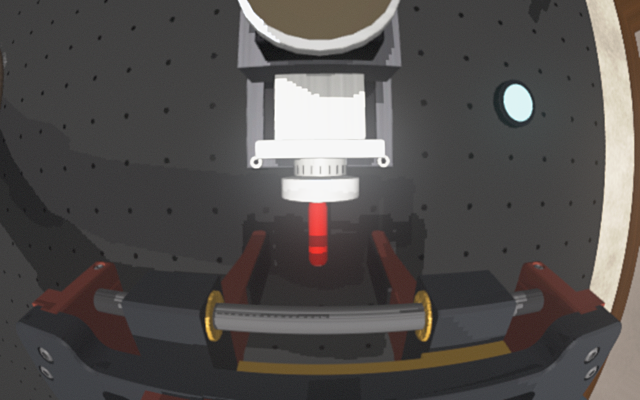

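```bash
python3 - <<'E'
from h import *
C=np.load("C.npy",allow_pickle=True).item()["wrist"]
import json
# view 2 calib not kept; rebuild rel. to tcp from current: camera pose fixed in tool frame
from scipy.spatial.transform import Rotation as R
Mt3=np.array([[0.003,0.015,1.0],[0.173,0.985,-0.015],[-0.985,0.173,0.0]]);t3=np.array([.5739,-.1808,.1075])
o=-C["R"].T@C["t"]; print("cam",o, "in tool",Mt3.T@(o-t3))
print([onz(C,317.5,v,"wrist",.078).round(4) for v in(203,234,262)])
print([onz(C,u,192,"wrist",.058).round(4) for u in(282,358.5)])
Ct=C.copy()
M2=np.array([[0.001,0.018,1.0],[-0.001,1.0,-0.018],[-1.0,-0.001,0.001]]);t2=np.array([.5677,-.1997,.2287])
oc=Mt3.T@(o-t3); Rc=C["R"]@Mt3
R2=Rc@M2.T; o2=t2+M2@oc
C2=dict(camera_matrix=C["camera_matrix"],R=R2,t=-R2@o2)
print("tip",tri([ray(C,318,263.5,"wrist"),ray(C2,324.9,183,"wrist")]))
print("base",tri([ray(C,317,203,"wrist"),ray(C2,324.9,144.5,"wrist")]))
print("rimL",tri([ray(C,282,190,"wrist"),ray(C2,300.3,138,"wrist")]),"rimR",tri([ray(C,358.5,190,"wrist"),ray(C2,352.3,138,"wrist")]))
E
```

```text
cam [ 0.57481062 -0.12862247  0.28172634] in tool [-1.62583499e-01  8.15496817e-02  1.27953439e-04]
[array([ 0.5741, -0.1582,  0.078 ]), array([ 0.5738, -0.1794,  0.078 ]), array([ 0.5735, -0.1995,  0.078 ])]
[array([ 0.5483, -0.1526,  0.058 ]), array([ 0.6041, -0.1535,  0.058 ])]
tip (array([ 0.57462311, -0.19989243,  0.0785823 ]), [0.00095268463715566, 0.0009526846371557689])
base (array([ 0.57589602, -0.17549649, -0.04377568]), [0.0027511581835557085, 0.0027511581835555367])
rimL (array([ 0.55049154, -0.15106756,  0.07288219]), [0.001463480016732241, 0.0014634800167322348]) rimR (array([0.22477296, 0.18558389, 3.20397793]), [0.03394880250813695, 0.03394880250813708])
```

```bash
python3 -m handwheel '[[[0,0,0],[19,-3.4,0],-0.3],[[0,0,0],[18.8,-3.3,0],-0.3],[[0,0,0],[0,0,0],-0.3],[[0,0,0],[0,0,0],1],[[0,0,0],[0,0,0],1],[[0,0,0],[0,0,0],1],[[0,0,0],[0,0,0],1],[[0,0,0],[0,0,0],1]]' 20; python3 hd.py 4
```

```text
clock: 6.85
tcp_pos: [0.5735, -0.1817, 0.0689]
tcp_rot: [1.572, 1.396, 1.555]
wrist_force: [0.4, 0.3, 0.5]
finger_gap: 0.0127
7.0 [ 0.5736 -0.1817  0.0689] [[0.003, 0.016, 1.0], [0.173, 0.985, -0.017], [-0.985, 0.173, -0.0]] [-0.34  0.18  1.67]
top [253 101  10  27 212] [257.2 113.9]
top [366 185   7   5  31] [368.6 186.9]
side [349 147   6   7  26] [352.3 150.1]
side [212 180  21  20 194] [221.4 189.1]
wrist [ 307  211   23   76 1514] [318.2 248.6]
```

View pics/w_4.png

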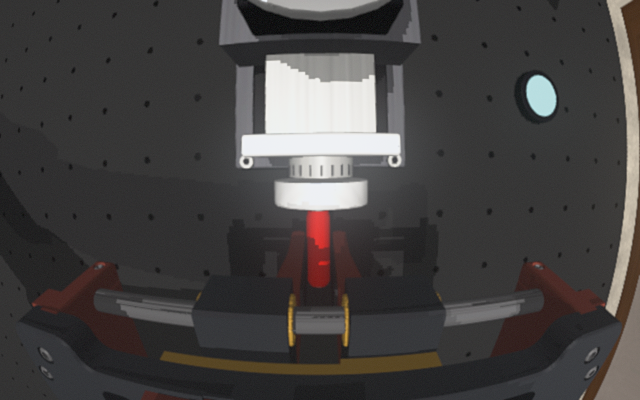

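```bash
cat > arc.py <<'E'
import sys,numpy as np
a0,st,n=map(float,sys.argv[1:4]); f=np.radians(10)
a=np.radians(a0+st*np.arange(int(n)+1))
dx=20*np.diff(np.sin(a));dz=20*np.diff(np.cos(a))
for i in range(int(n)): print("%.1f"%np.degrees(a[i+1]),[round(float(v),1) for v in(-dz[i]*np.cos(f),dz[i]*np.sin(f),dx[i])])
E
python3 arc.py -7.5 -15 8
```

```text
-22.5 [1.3, -0.2, -5.0]
-37.5 [2.6, -0.5, -4.5]
-52.5 [3.6, -0.6, -3.7]
-67.5 [4.5, -0.8, -2.6]
-82.5 [5.0, -0.9, -1.4]
-97.5 [5.1, -0.9, 0.0]
-112.5 [5.0, -0.9, 1.4]
-127.5 [4.5, -0.8, 2.6]
```

```bash
python3 -m handwheel '[[[0,0,0],[1.3,-0.2,-5.0],1],[[0,0,0],[2.6,-0.5,-4.5],1],[[0,0,0],[3.6,-0.6,-3.7],1],[[0,0,0],[4.5,-0.8,-2.6],1],[[0,0,0],[5.0,-0.9,-1.4],1],[[0,0,0],[2.5,-0.4,0],1],[[0,0,0],[0,0,0],1],[[0,0,0],[0,0,0],1]]'; python3 hd.py 5
```

```text
clock: 8.0
tcp_pos: [0.5556, -0.1815, 0.0486]
tcp_rot: [1.58, 1.396, 1.563]
wrist_force: [-3.3, -2.0, 0.9]
finger_gap: 0.0124
8.15 [ 0.5557 -0.1816  0.0487] [[0.001, 0.017, 1.0], [0.173, 0.985, -0.017], [-0.985, 0.173, -0.001]] [-4.19 -1.93  1.36]
top [253 101  10  27 214] [257.1 114. ]
top [365 192   7   5  28] [367.9 193.9]
side [355 155   4   7  24] [356.6 157.8]
side [212 180  21  20 196] [221.3 189.1]
wrist [ 307  213   23   75 1506] [317.8 249.6]
```

View pics/w_5.png

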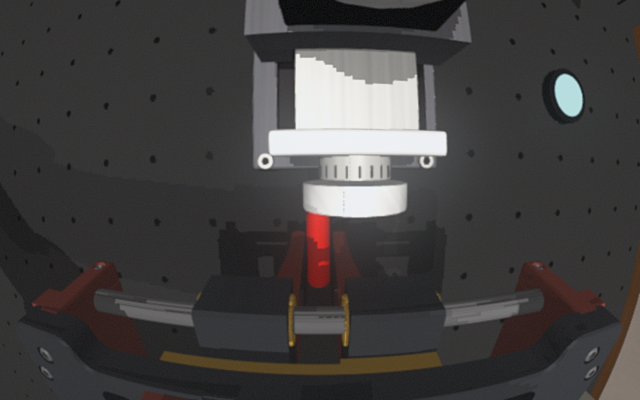

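```bash
python3 arc.py -90 -20 8
```

```text
-110.0 [6.7, -1.2, 1.2]
-130.0 [5.9, -1.0, 3.5]
-150.0 [4.4, -0.8, 5.3]
-170.0 [2.3, -0.4, 6.5]
-190.0 [-0.0, 0.0, 6.9]
-210.0 [-2.3, 0.4, 6.5]
-230.0 [-4.4, 0.8, 5.3]
-250.0 [-5.9, 1.0, 3.5]
```

```bash
python3 -m handwheel '[[[0,0,0],[6.7,-1.2,0.6],1],[[0,0,0],[5.9,-1.0,3.5],1],[[0,0,0],[4.4,-0.8,5.3],1],[[0,0,0],[2.3,-0.4,6.5],1],[[0,0,0],[0,0,6.9],1],[[0,0,0],[-2.3,0.4,6.5],1],[[0,0,0],[-4.4,0.8,5.3],1],[[0,0,0],[-5.9,1,3.5],1]]'; python3 hd.py 6;python3 arc.py -250 -20 4
```

```text
clock: 9.15
tcp_pos: [0.5939, -0.1817, 0.041]
tcp_rot: [1.585, 1.396, 1.568]
wrist_force: [-4.7, -2.6, -3.6]
finger_gap: 0.0125
9.3 [ 0.5944 -0.1818  0.0419] [[0.002, 0.016, 1.0], [0.174, 0.985, -0.016], [-0.985, 0.174, -0.001]] [-4.62 -1.69  0.19]
top [253 101  10  27 213] [257.2 113.8]
side [212 181  21  19 193] [221.4 189.2]
wrist [ 307  216   23   71 1324] [318.7 251.7]
-270.0 [-6.7, 1.2, 1.2]
-290.0 [-6.7, 1.2, -1.2]
-310.0 [-5.9, 1.0, -3.5]
-330.0 [-4.4, 0.8, -5.3]
```

View pics/t_6.png

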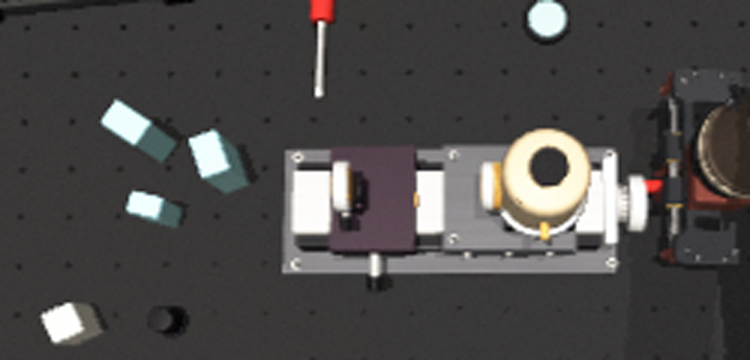

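View pics/w_6.png

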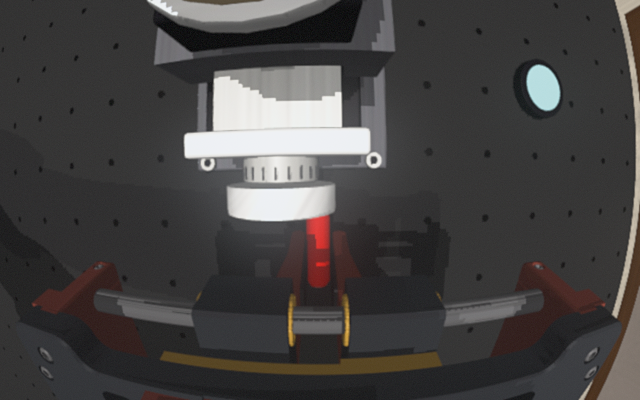

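```bash
python3 arc.py -250 -10 4; python3 -m handwheel '[[[0,0,0],[-3.3,0.6,0.9],1],[[0,0,0],[-3.4,0.6,0.3],1],[[0,0,0],[-3.4,0.6,-0.3],1],[[0,0,0],[0,0,0],1],[[0,0,0],[0,0,0],1],[[0,0,0],[0,0,0],1],[[0,0,0],[0,0,0],1],[[0,0,0],[0,0,0],1]]'; python3 hd.py 7
```

```text
-260.0 [-3.3, 0.6, 0.9]
-270.0 [-3.4, 0.6, 0.3]
-280.0 [-3.4, 0.6, -0.3]
-290.0 [-3.3, 0.6, -0.9]
clock: 10.3
tcp_pos: [0.5954, -0.1818, 0.0527]
tcp_rot: [1.571, 1.396, 1.555]
wrist_force: [-5.6, -0.2, -1.4]
finger_gap: 0.0124
10.45 [ 0.5954 -0.1818  0.0527] [[0.003, 0.016, 1.0], [0.174, 0.985, -0.017], [-0.985, 0.174, -0.0]] [-4.55 -0.76  0.55]
top [253 101  10  27 212] [257.1 114. ]
top [365 179   7   4  24] [368.  180.3]
side [212 180  21  20 196] [221.3 189.1]
wrist [ 307  212   23   75 1485] [318.4 249.4]
```

View pics/t_7.png

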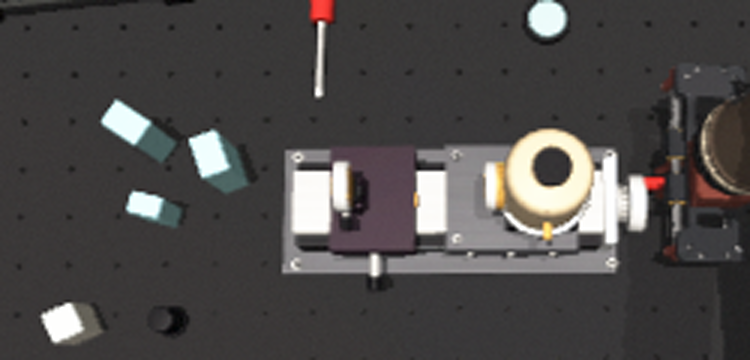

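```bash
python3 - <<'E'
from h import *
a=cv2.imread("pics/top0.png"); C=np.load("C.npy",allow_pickle=True).item()
b=C["top"]["pixels"]
for im in(a,b):
    for r in(180,188,196): print(r,im[r,284:306].mean(1).astype(int))
E
```

```text
180 [ 78  77  78  79  96 243 251 251 194 142 142 143 142 144 144 142 142 141
 129 122 156 251]
188 [ 81  82  80  81 136 164 244 250 192 144 145 144 145 144 146 147 145 145
 129 124 113 194]
196 [ 84  82  83  84 108 245 251 251 198 147 147 147 148 148 148 147 149 149
 148 149 149 148]
180 [ 76  77  78  78  95 243 251 251 251 251 251 251 251 251 209 150 142 143
 143 143 142 142]
188 [ 80  82  80  79 137 162 244 250 250 250 250 250 250 250 209 152 144 144
 145 145 146 145]
196 [ 82  83  83  82 108 245 251 251 251 251 251 251 251 251 223 161 148 147
 147 149 148 149]
```

```bash
python3 -m handwheel '[[[0,0,0],[0,0,0],-0.3],[[0,0,0],[0,0,0],-0.3],[[0,0,0],[0,0,0],-0.3],[[0,0,0],[-40,0,0],-0.3],[[0,0,0],[-57,0,0],-0.3],[[0,0,0],[-57,0,0],-0.3],[[0,0,0],[-60,0,0],-0.3],[[0,0,0],[-60,0,0],-0.3]]' ; python3 - <<'E'
from h import *
from plant import *
C=camera("top");print(C["pixels"][180,284:306].mean(1).astype(int))
cv2.imwrite("pics/t8.png",C["pixels"])
s=get_state();print(s["tcp_pos"])
E
```

```text
clock: 11.45
tcp_pos: [0.5947, -0.2296, 0.3247]
tcp_rot: [1.563, 1.397, 1.547]
wrist_force: [0.4, -0.7, -0.8]
finger_gap: 0.0572
[ 78  79  78  78  95 243 250 251 251 250 250 251 251 250 208 150 142 142
 142 143 142 141]
[ 0.59696532 -0.23175949  0.33329858]
```

```bash
python3 -m handwheel '[[[0,0,-10],[0,0,0],-0.3],[[0,0,0],[0,61,0],-0.3],[[0,0,0],[0,61,0],-0.3],[[0,0,0],[0,61,0],-0.3],[[0,0,0],[0,61,0],-0.3],[[0,0,0],[0,61,0],-0.3],[[0,0,0],[0,61,0],-0.3],[[0,0,0],[0,61,0],-0.3]]' ; python3 -m handwheel '[[[0,0,0],[0,61,0],-0.3],[[-10.6,0,0],[0,0,0],-0.3],[[-10.6,0,0],[0,0,0],-0.3],[[-10.6,0,0],[0,0,0],-0.3],[[-10.6,0,0],[0,0,0],-0.3],[[-10.6,0,0],[0,0,0],-0.3],[[-10.6,0,0],[0,0,0],-0.3],[[-10.6,0,0],[0,0,0],-0.3]]';python3 - <<'E'
from h import *
from plant import *
C=camera("wrist");s=get_state()
cv2.imwrite("pics/w8.png",C["pixels"])
M=Rn.from_euler("xyz",s["tcp_rot"]).as_matrix();print(M.round(3),np.degrees(np.arctan2(M[1,2],M[0,2])),s["joint_positions"],s["tcp_pos"])
np.save("W8.npy",C,allow_pickle=True)
E
```

```text
clock: 12.5
tcp_pos: [0.6018, 0.1996, 0.3224]
tcp_rot: [0.432, 1.57, 0.415]
wrist_force: [0.9, -0.6, 0.3]
finger_gap: 0.0572
clock: 13.5
tcp_pos: [0.6028, 0.2588, 0.3222]
tcp_rot: [-0.329, 1.57, 0.956]
wrist_force: [-0.7, 0.3, -0.4]
finger_gap: 0.0569
[[ 0.    -0.962  0.274]
 [ 0.     0.274  0.962]
 [-1.    -0.     0.   ]] 74.09873875252394 [ 0.057181    0.53932286 -0.86425953  1.3285564   0.40413941  1.45220482
  0.5120442 ] [0.60289825 0.25863739 0.32209619]
```

View pics/w8.png

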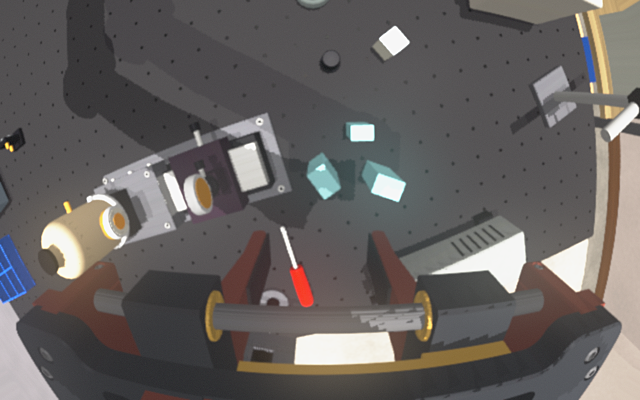

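```bash
python3 - <<'E'
from h import *
C=np.load("W8.npy",allow_pickle=True).item();im=C["pixels"]
cv2.imwrite("pics/w8c.png",cv2.resize(im[110:210,290:420],None,fx=6,fy=6,interpolation=cv2.INTER_CUBIC))
g=im.min(2); m=(g>190).astype(np.uint8)*255
cn,_=cv2.findContours(m[100:215,280:430],cv2.RETR_EXTERNAL,cv2.CHAIN_APPROX_NONE)
for c in cn:
    if cv2.contourArea(c)<40: continue
    r=cv2.minAreaRect(c+np.array([[280,100]]));b=cv2.boxPoints(r)
    for z in(.075,.1):
        P=np.array([onz(C,u,v,"wrist",z) for u,v in b]); print(z,b.mean(0),P.mean(0).round(4),[round(float(np.linalg.norm(P[i]-P[i-1]))*1e3,1) for i in range(4)],[np.degrees(np.arctan2(*(P[i]-P[i-1])[[1,0]])).round(1) for i in range(2)])
E
```

```text
0.075 [387.94998 187.15   ] [0.6605 0.3438 0.075 ] [43.1, 28.1, 42.5, 28.7] [np.float64(-124.7), np.float64(147.9)]
0.1 [387.94998 187.15   ] [0.6522 0.34   0.1   ] [40.5, 26.4, 39.9, 27.0] [np.float64(-124.7), np.float64(147.9)]
0.075 [362.  132.5] [0.577  0.3273 0.075 ] [20.1, 29.5, 20.2, 29.7] [np.float64(164.6), np.float64(74.8)]
0.1 [362.  132.5] [0.5738 0.3245 0.1   ] [18.9, 27.7, 19.0, 27.9] [np.float64(164.6), np.float64(74.8)]
```

View pics/w8c.png

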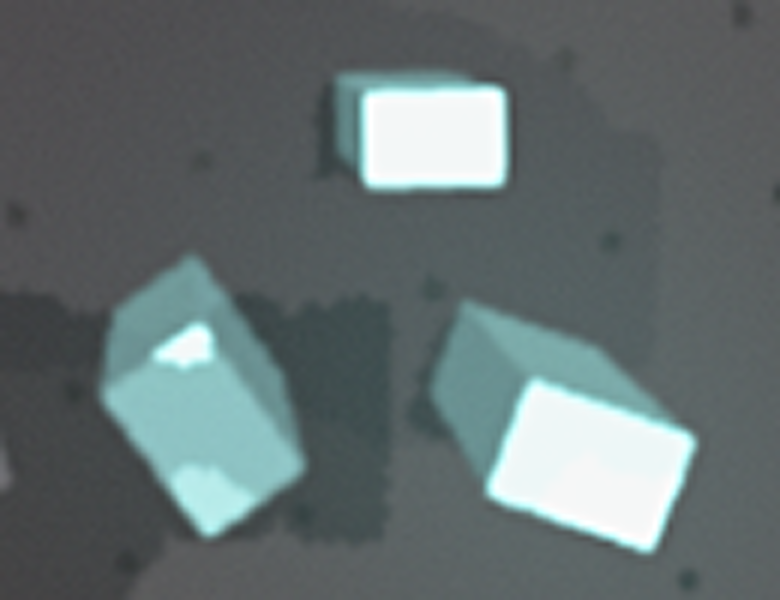

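```bash
python3 -m handwheel '[[[0,0,0],[0,22,29],-0.3],[[0,0,0],[30,21.7,29.7],-0.3],[[0,0,0],[50,0,0],-0.3],[[0,0,0],[50,0,0],-0.3],[[0,0,0],[40,0,0],-0.3],[[0,0,0],[15,0,0],-0.3],[[0,0,0],[0,0,0],-0.3],[[0,0,0],[0,0,0],-0.3]]';python3 - <<'E'
from h import *
from plant import *
C=camera("wrist");s=get_state()
cv2.imwrite("pics/w9.png",C["pixels"])
M=Rn.from_euler("xyz",s["tcp_rot"]).as_matrix();print(M.round(3),np.degrees(np.arctan2(M[1,2],M[0,2])),s["joint_positions"],s["tcp_pos"])
np.save("W9.npy",C,allow_pickle=True)
im=C["pixels"];g=im.min(2); m=(g>190).astype(np.uint8)*255
cn,_=cv2.findContours(m,cv2.RETR_EXTERNAL,cv2.CHAIN_APPROX_NONE)
for c in cn:
    if not 300<cv2.contourArea(c)<9000: continue
    b=cv2.boxPoints(cv2.minAreaRect(c))
    for z in(.075,):
        P=np.array([onz(C,u,v,"wrist",z) for u,v in b]); print(z,b.mean(0),P.mean(0).round(4),[round(float(np.linalg.norm(P[i]-P[i-1]))*1e3,1) for i in range(4)],[np.degrees(np.arctan2(*(P[i]-P[i-1])[[1,0]])).round(1) for i in range(2)])
W=np.load("W8.npy",allow_pickle=True).item()
E
```

```text
clock: 14.55
tcp_pos: [0.5786, 0.3281, 0.1392]
tcp_rot: [-0.632, 1.568, 0.645]
wrist_force: [0.3, -0.2, 0.7]
finger_gap: 0.0569
[[ 0.002 -0.957  0.289]
 [ 0.002  0.289  0.957]
 [-1.    -0.002  0.002]] 73.21098865460873 [-0.07706722  0.68718462 -0.80011483  1.54123124  0.52630011  1.13589625
  0.28976423] [0.57869471 0.32803674 0.13929074]
0.075 [388.10904 322.34375] [0.7089 0.3598 0.075 ] [21.6, 66.0, 22.9, 68.9] [np.float64(168.7), np.float64(72.4)]
0.075 [354.5 293. ] [0.6632 0.3365 0.075 ] [28.4, 41.1, 29.0, 43.3] [np.float64(164.3), np.float64(71.7)]
0.075 [212.33998 262.62   ] [0.5989 0.2255 0.075 ] [28.1, 26.5, 26.8, 25.8] [np.float64(-112.1), np.float64(146.0)]
0.075 [ 27.301723 276.3707  ] [ 0.563  -0.0779  0.075 ] [77.1, 153.3, 59.5, 164.6] [np.float64(165.1), np.float64(89.7)]
0.075 [609.  311.5] [1.0114 0.7859 0.075 ] [458.9, 145.2, 889.5, 578.9] [np.float64(-165.1), np.float64(70.3)]
0.075 [147.13123 251.67558] [0.5738 0.1639 0.075 ] [57.7, 39.5, 53.7, 42.1] [np.float64(177.7), np.float64(95.0)]
0.075 [ 54.04133 223.89505] [0.5144 0.0398 0.075 ] [27.0, 156.6, 20.9, 157.6] [np.float64(178.2), np.float64(87.9)]
0.075 [315.6599  208.47647] [0.5766 0.3268 0.075 ] [18.3, 28.2, 18.3, 28.9] [np.float64(163.9), np.float64(75.3)]
0.075 [602.23517 108.6805 ] [0.5615 0.6375 0.075 ] [37.1, 83.3, 44.9, 91.9] [np.float64(-132.5), np.float64(109.3)]
0.075 [373.91653  41.30712] [0.4667 0.4045 0.075 ] [30.1, 30.8, 30.6, 31.0] [np.float64(-156.9), np.float64(116.7)]
```

View pics/w9.png

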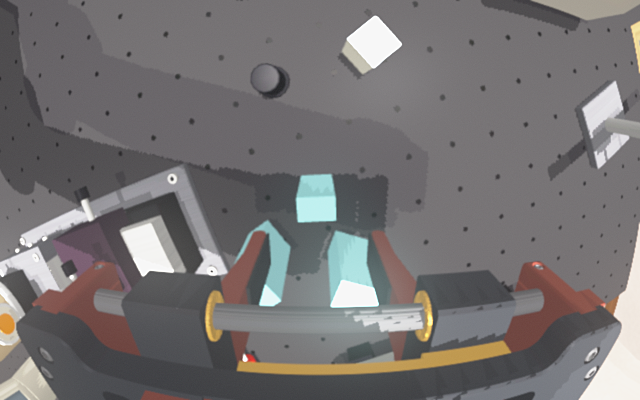

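```bash
python3 -m handwheel '[[[-1.8,0,0],[0,1.6,-1.7],-0.3],[[0,0,0],[30,0,0],-0.3],[[0,0,0],[40,0,0],-0.3],[[0,0,0],[32,0,0],-0.3],[[0,0,0],[0,0,0],-0.3],[[0,0,0],[0,0,0],-0.3],[[0,0,0],[0,0,0],1],[[0,0,0],[0,0,0],1]]' 25;python3 -m handwheel '[[[0,0,0],[0,0,0],1],[[0,0,0],[0,0,0],1],[[0,0,0],[-20,0,0],1],[[0,0,0],[-30,0,0],1],[[0,0,0],[-50,0,0],1],[[0,0,0],[-50,0,0],1],[[0,0,0],[-50,0,0],1],[[0,0,0],[0,0,0],1]]' 25;python3 hd.py 10;python3 - <<'E'
from h import *
from plant import *
s=get_state()
M=Rn.from_euler("xyz",s["tcp_rot"]).as_matrix();print(M.round(3),np.degrees(np.arctan2(M[1,2],M[0,2])),s["joint_positions"],s["tcp_pos"])
E
```

```text
clock: 15.6
tcp_pos: [0.5765, 0.3264, 0.0366]
tcp_rot: [-0.891, 1.569, 0.419]
wrist_force: [-0.4, 0.2, 0.4]
finger_gap: 0.0402
clock: 16.6
tcp_pos: [0.5768, 0.3279, 0.241]
tcp_rot: [-0.726, 1.563, 0.585]
wrist_force: [-0.7, -0.3, -3.1]
finger_gap: 0.0302
16.75 [0.5754 0.3255 0.2347] [[-0.001, -0.966, 0.258], [-0.001, 0.258, 0.966], [-1.0, 0.001, -0.001]] [-0.44 -1.06 -1.99]
top [253 101  10  27 210] [257.1 113.9]
top [365 179  14   5  58] [371.9 180.6]
side [346 147   7   5  25] [349.7 149. ]
side [223 191  10   9  49] [227.3 194.7]
[[-0.001 -0.966  0.258]
 [-0.001  0.258  0.966]
 [-1.     0.001 -0.001]] 75.05101165157397 [-0.05211345  0.60525133 -0.85025643  1.44290461  0.45974399  1.30145566
  0.37344485] [0.575393   0.32547004 0.23465049]
```

View pics/w_10.png

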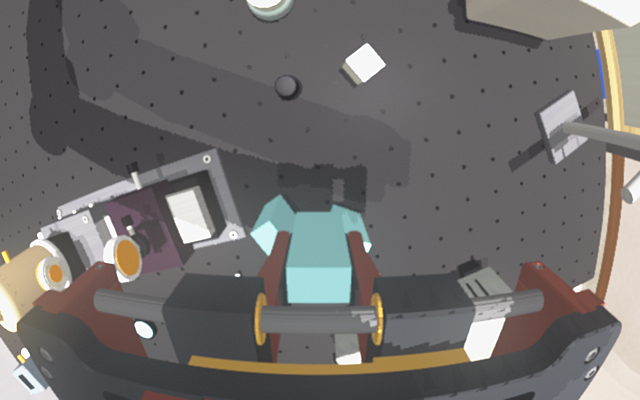

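```bash
python3 -m handwheel '[[[0,0,0],[-50,0,0],1],[[9.4,0,0],[-15,0,0],1],[[9.4,0,0],[0,0,0],1],[[9.4,0,0],[0,0,0],1],[[9.4,0,0],[0,0,0],1],[[9.4,0,0],[0,0,0],1],[[9.4,0,0],[0,0,0],1],[[9.4,0,0],[0,0,0],1]]' 25;python3 -m handwheel '[[[9.4,0,0],[0,0,0],1],[[0,0,0],[0,-50,0],1],[[0,0,0],[0,-60,0],1],[[0,0,0],[0,-60,0],1],[[0,0,0],[0,-60,0],1],[[0,0,0],[0,-30,0],1],[[0,0,0],[0,0,0],1],[[0,0,0],[0,0,0],1]]' 25;python3 hd.py 11;python3 - <<'E'
from h import *
from plant import *
s=get_state()
M=Rn.from_euler("xyz",s["tcp_rot"]).as_matrix();print(M.round(3),np.degrees(np.arctan2(M[1,2],M[0,2])),s["joint_positions"],s["tcp_pos"])
E
```

```text
clock: 17.75
tcp_pos: [0.5752, 0.3254, 0.2981]
tcp_rot: [-2.768, 1.567, -2.612]
wrist_force: [-0.0, -0.3, -0.6]
finger_gap: 0.0297
clock: 18.75
tcp_pos: [0.5746, 0.067, 0.2993]
tcp_rot: [2.797, 1.569, 2.795]
wrist_force: [1.1, -0.2, -1.3]
finger_gap: 0.0296
18.9 [0.5748 0.0678 0.2998] [[-0.001, 0.0, 1.0], [0.001, 1.0, -0.0], [-1.0, 0.001, -0.001]] [ 0.75  0.21 -1.14]
top [365 179  14   5  58] [371.9 180.6]
side [346 147   7   5  25] [349.7 149. ]
side [212 180  21  20 195] [221.4 189.1]
wrist [450  92  49  21 730] [474.3 102.4]
[[-0.001  0.     1.   ]
 [ 0.001  1.    -0.   ]
 [-1.     0.001 -0.001]] -0.007755495238144747 [ 0.22331097  0.33070683 -0.55569759  1.57476122  0.17851901  1.28797081
 -0.35828688] [0.57482713 0.0677766  0.2998488 ]
```

View pics/w_11.png

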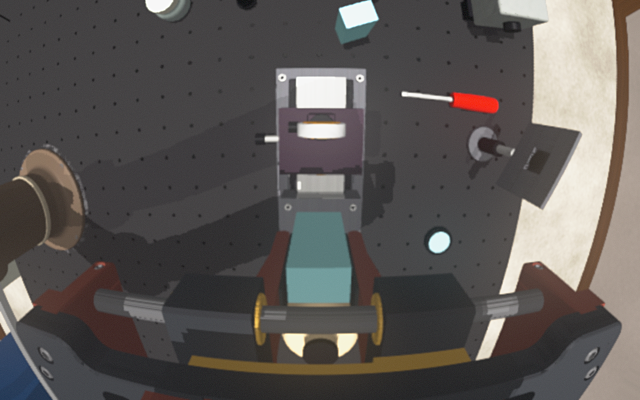

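```bash
python3 - <<'E'
from h import *
C=np.load("C.npy",allow_pickle=True).item()["wrist"];im=C["pixels"]
cv2.imwrite("pics/w11c.png",cv2.resize(im[60:220,260:385],None,fx=5,fy=3.7,interpolation=cv2.INTER_CUBIC))
print(im[160:215,295].mean(1).astype(int));print(im[160:215,312].mean(1).astype(int));print(im[160:215,350].mean(1).astype(int))
E
```

```text
[ 81  82  82  82  81  82  82  81  79  80  81  78  63  53  54  54  55  54
  56  60  65  70  72  71  70  68  70  64  64  63  60  61  61  62  66  68
  67  71  83  94  97  95  96  95  95  95  95  96  97  96  96  96  94  99
 101]
[ 82  84  84  82  83  84  82  71  59  58  59  59  56  69 113 154 175 177
 176 174 174 175 175 173 173 176 173 173 171 174 172 157 133 115 106 103
 104 100  92  95  97  96  96  94  98  97  96  98  97  95  95 100 107 112
 113]
[ 81  81  82  80  78  80  79  66  58  57  57  55  55  57  55  56  57  56
  57  57  53  57  54  57  55  55  56  59  57  59  63  65  67  65  64  65
  65  65  75  93  95  94  92  92  98 114 117 115 124 129 111  95  91  93
  92]
```

View pics/w11c.png

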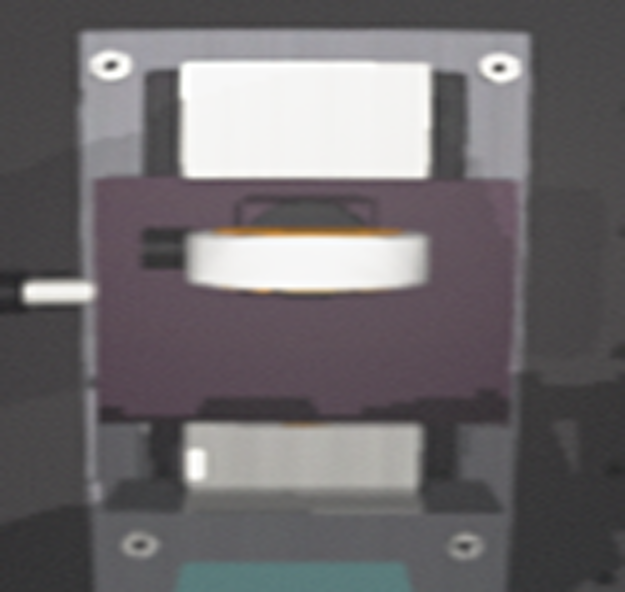

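```bash
python3 - <<'E'
from h import *
CC=np.load("C.npy",allow_pickle=True).item();C=CC["wrist"]
f=lambda u,v,z: onz(C,u,v,"wrist",z).round(4)
print("saddle bot",f(320,191.9,.075),"top",f(320,198.3,.097))
for z in(.097,.11,.125): print("lens edge",z,f(320,173.8,z), "top cam",onz(CC["top"],288.9,188,"top",z).round(4))
print("brass z .087",f(320.4,175,.087))
print("steel bed sides z.075",f(260+185/5,60+460/3.7,.075),f(260+420/5,60+460/3.7,.075))
print("saddle top corners",f(260+100/5,198.3,.097),f(260+500/5,198.3,.097))
print("carrier corners .11",f(260+95/5,60+179/3.7,.11),f(260+520/5,60+179/3.7,.11),f(260+103/5,173.8,.11),f(260+508/5,173.8,.11))
print("tri lens edge",tri([ray(C,320,173.8,"wrist"),ray(CC["top"],288.9,186.5,"top")]))
print("scr",f(260+110/5,60+65/3.7,.016),f(260+499/5,60+67/3.7,.016))
E
```

```text
saddle bot [0.5772 0.037  0.075 ] top [0.577  0.0351 0.097 ]
lens edge 0.097 [0.577  0.0661 0.097 ] top cam [0.5694 0.0626 0.097 ]
lens edge 0.11 [0.577  0.0691 0.11  ] top cam [0.5675 0.0619 0.11  ]
lens edge 0.125 [0.5769 0.0725 0.125 ] top cam [0.5653 0.0611 0.125 ]
brass z .087 [0.5776 0.0623 0.087 ]
steel bed sides z.075 [0.5474 0.0472 0.075 ] [0.6082 0.0472 0.075 ]
saddle top corners [0.5274 0.0351 0.097 ] [0.6268 0.0351 0.097 ]
carrier corners .11 [0.5307 0.1454 0.11  ] [0.6266 0.1455 0.11  ] [0.5308 0.0692 0.11  ] [0.6257 0.0692 0.11  ]
tri lens edge (array([0.57654409, 0.06303854, 0.08206398]), [0.0006290866801895211, 0.0006290866801895186])
scr [0.5236 0.189  0.016 ] [0.6339 0.1884 0.016 ]
```

```bash
python3 -m handwheel '[[[0,0,0],[0,-10,2.2],1],[[0,0,0],[20,-8.5,0],1],[[0,0,0],[40,0,0],1],[[0,0,0],[40,0,0],1],[[0,0,0],[30,0,0],1],[[0,0,0],[22,0,0],1],[[0,0,0],[0,0,0],1],[[0,0,0],[0,0,0],1]]' 25;python3 hd.py 12;python3 - <<'E'
import cv2
im=cv2.imread("pics/w_12.png");cv2.imwrite("pics/w12c.png",cv2.resize(im[60:320,230:410],None,fx=4,fy=2.3,interpolation=cv2.INTER_CUBIC))
E
```

```text
clock: 19.9
tcp_pos: [0.5779, 0.0476, 0.1492]
tcp_rot: [0.101, 1.57, 0.099]
wrist_force: [0.2, 0.4, -1.4]
finger_gap: 0.0297
20.05 [0.578  0.0477 0.1495] [[0.002, 0.003, 1.0], [0.0, 1.0, -0.003], [-1.0, 0.0, 0.002]] [ 0.01  0.16 -1.27]
top [253 101  10  27 213] [257.1 113.9]
top [365 179  14   5  58] [371.9 180.6]
side [346 147   7   5  25] [349.7 149. ]
side [212 180  21  20 195] [221.4 189.1]
wrist [ 498   71   63   32 1257] [530.   87.1]
```

View pics/w12c.png

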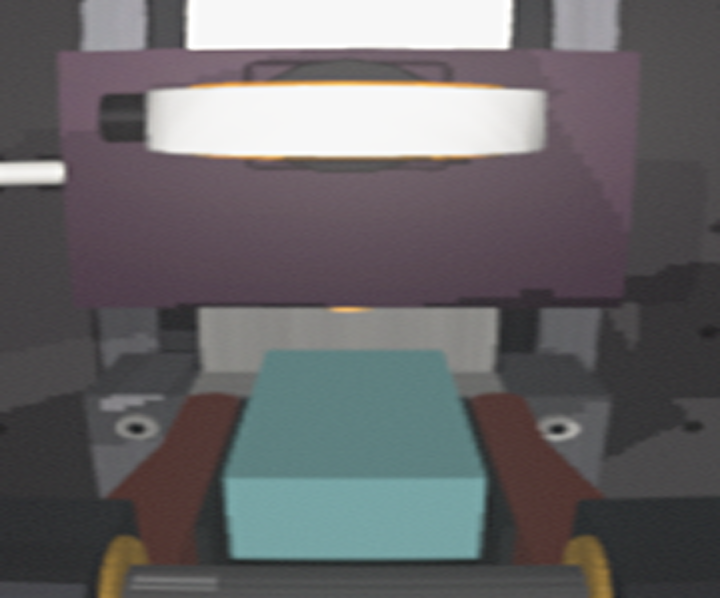

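View pics/t_12.png

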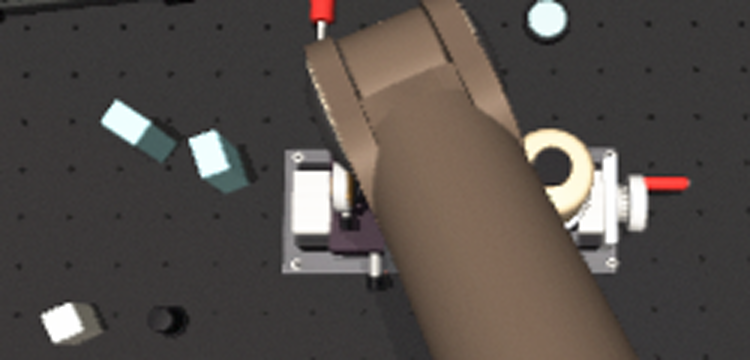

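```bash
python3 - <<'E'
from h import *
CC=np.load("C.npy",allow_pickle=True).item();C=CC["wrist"]
f=lambda v,z,u=318: onz(C,u,v,"wrist",z).round(4)
print("saddle bot",f(222.2,.075),"top",f(233,.097))
print("lens edge",f(193,.097),"brass",f(194.8,.087), f(194.8,.080))
print("block foot +y edge",f(212.2,.1129),"top +y edge",f(267,.188),"top -y edge",f(60+556/2.3,.188))
u=230+354/4
print("block foot x",f(212.2,.1129,230+265/4),f(212.2,.1129,230+443/4),"bed x",f(212,.075,230+198/4),f(212,.075,230+498/4))
E
```

```text
saddle bot [0.5783 0.0343 0.075 ] top [0.5783 0.0342 0.097 ]
lens edge [0.5784 0.0658 0.097 ] brass [0.5784 0.0614 0.087 ] [0.5784 0.0593 0.08  ]
block foot +y edge [0.5783 0.0568 0.1129] top +y edge [0.5782 0.0571 0.188 ] top -y edge [0.5781 0.0372 0.188 ]
block foot x [0.5634 0.0568 0.1129] [0.5939 0.0567 0.1129] bed x [0.5469 0.0433 0.075 ] [0.6082 0.043  0.075 ]
```

```bash
python3 -m handwheel '[[[0,0,0],[20,0.5,-0.5],1],[[0,0,0],[12,0,0],1],[[0,0,0],[4,0,0],1],[[0,0,0],[1.5,0,0],1],[[0,0,0],[0,0,0],1],[[0,0,0],[0,0,0],1],[[0,0,0],[0,0,0],1],[[0,0,0],[0,0,0],1]]' 25;python3 hd.py 13;python3 - <<'E'
import cv2
im=cv2.imread("pics/w_13.png");cv2.imwrite("pics/w13c.png",cv2.resize(im[60:320,230:410],None,fx=4,fy=2.3,interpolation=cv2.INTER_CUBIC))
E
```

```text
clock: 21.05
tcp_pos: [0.5769, 0.0481, 0.1109]
tcp_rot: [-0.18, 1.571, -0.182]
wrist_force: [-0.1, 0.3, -1.9]
finger_gap: 0.0298
21.2 [0.5768 0.0481 0.1108] [[0.0, 0.003, 1.0], [-0.0, 1.0, -0.003], [-1.0, -0.0, 0.0]] [ 0.07  0.63 -1.27]
top [253 101  10  27 212] [257.2 113.9]
top [365 179  14   5  59] [371.9 180.7]
side [346 147   7   5  25] [349.7 149. ]
side [212 180  21  20 194] [221.4 189.1]
wrist [ 520   70   65   36 1434] [552.7  87.7]
```

View pics/w13c.png

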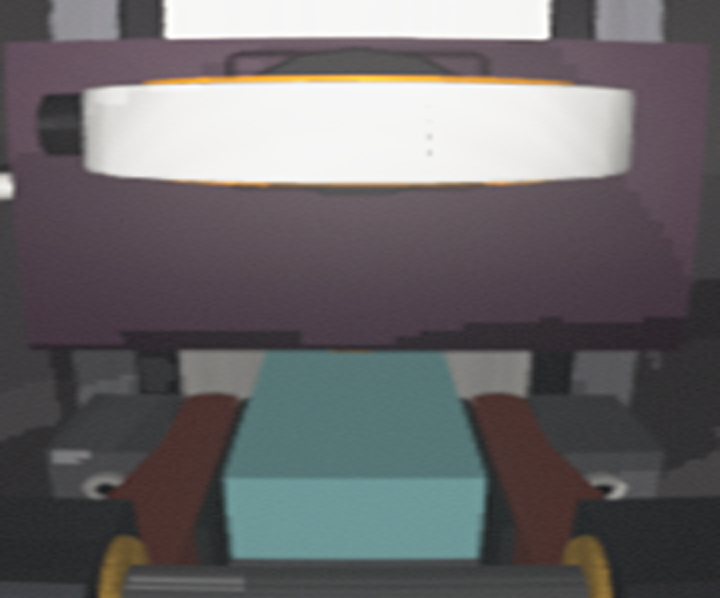

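```bash
python3 -m handwheel '[[[0,0,0],[0.5,0,0],1],[[0,0,0],[0.5,0,0],1],[[0,0,0],[0,0,0],1],[[0,0,0],[0,0,0],1],[[0,0,0],[0,0,0],1],[[0,0,0],[0,0,0],1],[[0,0,0],[0,0,0],1],[[0,0,0],[0,0,0],1]]' ;python3 - <<'E'
from h import *
from plant import *
F=[]
for i in range(4): camera("side");s=get_state();F.append(s["wrist_force"])
print(np.mean(F,0),s["tcp_pos"])
E
```

```text
clock: 22.2
tcp_pos: [0.5769, 0.0481, 0.1108]
tcp_rot: [-0.767, 1.57, -0.769]
wrist_force: [-3.6, -0.8, 7.8]
finger_gap: 0.0299
[-4.042602   -0.61543934  8.44424938] [0.57686106 0.04808336 0.11080048]
```

```bash
python3 -m handwheel '[[[0,0,0],[-0.7,0,0],1],[[0,0,0],[0,0,0],1],[[0,0,0],[0,0,0],-0.3],[[0,0,0],[0,0,0],-0.3],[[0,0,0],[0,0,0],-0.3],[[0,0,0],[0,0,0],-0.3],[[0,0,0],[-20,0,0],-0.3],[[0,0,0],[-60,0,0],-0.3]]' ;python3 -m handwheel '[[[0,0,0],[-60,0,0],-0.3],[[0,0,0],[-60,0,0],-0.3],[[0,0,0],[0,-61,0],-0.3],[[0,0,0],[0,-61,0],-0.3],[[0,0,0],[0,-61,0],-0.3],[[0,0,0],[0,-61,0],-0.3],[[0,0,0],[0,0,0],-0.3],[[0,0,0],[0,0,0],-0.3]]';python3 hd.py 14;python3 - <<'E'
from h import *
C=np.load("C.npy",allow_pickle=True).item()
cv2.imwrite("pics/s14.png",cv2.resize(C["side"]["pixels"][100:260,230:390],None,fx=3.7,fy=3.7,interpolation=cv2.INTER_CUBIC))
cv2.imwrite("pics/t14.png",cv2.resize(C["top"]["pixels"][150:220,240:380],None,fx=5.5,fy=5.5,interpolation=cv2.INTER_CUBIC))
E
```

```text
clock: 23.4
tcp_pos: [0.5749, 0.0475, 0.1885]
tcp_rot: [-3.104, 1.565, -3.107]
wrist_force: [0.5, -0.1, 0.2]
finger_gap: 0.0572
clock: 24.4
tcp_pos: [0.5762, -0.1952, 0.3103]
tcp_rot: [1.702, 1.57, 1.699]
wrist_force: [0.7, 0.0, -0.0]
finger_gap: 0.057
24.55 [ 0.5765 -0.1939  0.3107] [[0.0, -0.0, 1.0], [0.0, 1.0, 0.0], [-1.0, 0.0, 0.0]] [ 0.33 -0.81  0.09]
top [253 101  10  27 213] [257.1 113.9]
top [365 179  14   5  55] [371.8 180.5]
side [346 147   7   5  26] [349.6 148.9]
side [212 180  21  20 195] [221.4 189.1]
wrist [328 140  10  31 273] [332.  154.7]
```

View pics/s14.png

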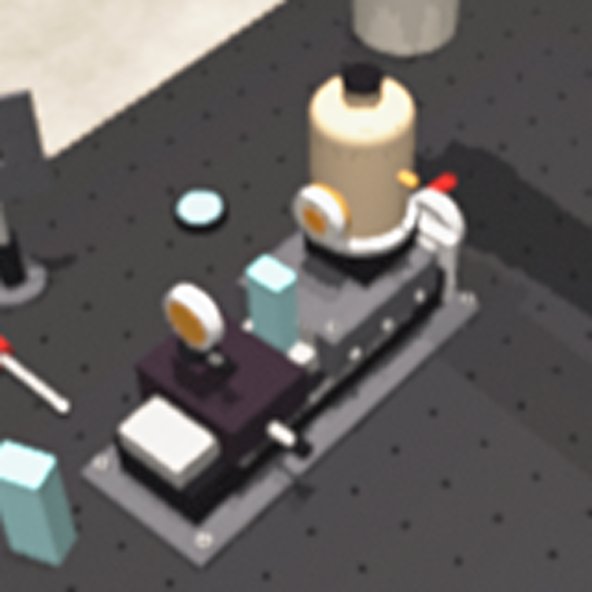

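View pics/t14.png

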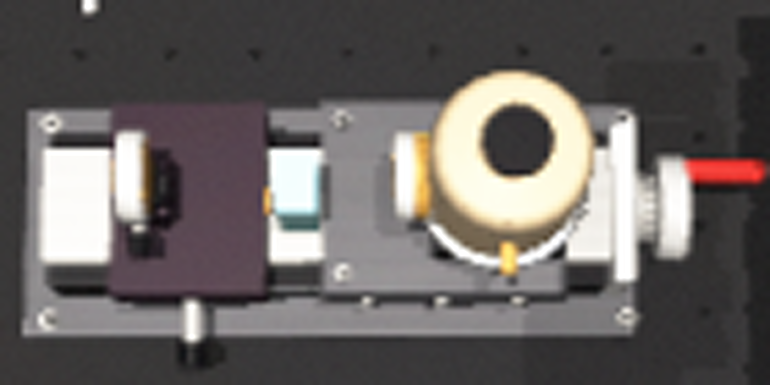

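View pics/w_14.png

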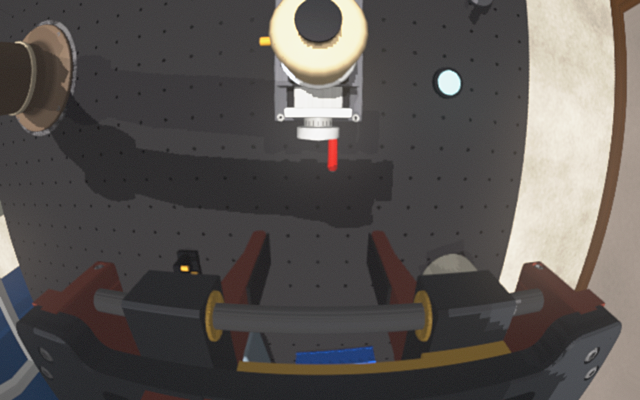

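```bash
python3 -m handwheel '[[[0,0,0],[30,0,10],-0.3],[[0,0,0],[60,0,8.9],-0.3],[[0,0,0],[60,0,0],-0.3],[[0,0,0],[40,0,0],-0.3],[[0,0,5],[10,0,0],-0.3],[[0,0,5],[0,0,0],-0.3],[[0,0,0],[0,0,0],-0.3],[[0,0,0],[0,0,0],-0.3]]';python3 hd.py 15
```

```text
clock: 25.55
tcp_pos: [0.5954, -0.1947, 0.1108]
tcp_rot: [1.568, 1.397, 1.567]
wrist_force: [-0.4, 0.5, 0.0]
finger_gap: 0.057
25.7 [ 0.5955 -0.1945  0.1111] [[0.001, 0.0, 1.0], [0.173, 0.985, -0.0], [-0.985, 0.173, 0.001]] [-0.7   0.07  0.34]
top [253 101  10  27 212] [257.1 114. ]
top [365 179  14   4  54] [371.7 180.5]
side [346 147   8   5  28] [349.8 148.9]
side [212 180  21  20 195] [221.4 189.1]
wrist [309 180  18  58 911] [317.8 209.4]
```

View pics/w_15.png

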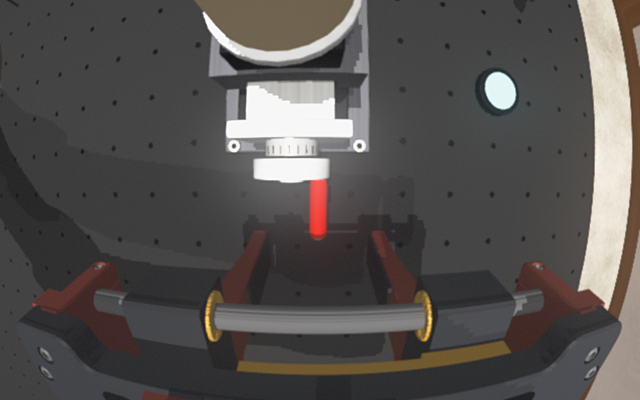

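```bash
python3 -m handwheel '[[[0,0,0],[30,1.2,0],-0.3],[[0,0,0],[29.5,1.2,0],-0.3],[[0,0,0],[0,0,0],-0.3],[[0,0,0],[0,0,0],1],[[0,0,0],[0,0,0],1],[[0,0,0],[0,0,0],1],[[0,0,0],[0,0,0],1],[[0,0,0],[0,0,0],1]]' 20;python3 - <<'E'
from h import *
from plant import *
F=[]
for i in range(4): camera("side");s=get_state();F.append(s["wrist_force"])
print(np.mean(F,0),s["tcp_pos"],s["clock"])
E
python3 arc.py -280 15 8; python3 arc.py -160 5 12
```

```text
clock: 26.7
tcp_pos: [0.5952, -0.1835, 0.0525]
tcp_rot: [1.568, 1.396, 1.565]
wrist_force: [0.1, -0.8, 0.4]
finger_gap: 0.0124
[-0.17682639 -0.0715662   1.25038859] [ 0.59523409 -0.18342279  0.05239874] 26.9
-265.0 [5.1, -0.9, 0.2]
-250.0 [5.0, -0.9, -1.1]
-235.0 [4.6, -0.8, -2.4]
-220.0 [3.8, -0.7, -3.5]
-205.0 [2.8, -0.5, -4.4]
-190.0 [1.5, -0.3, -5.0]
-175.0 [0.2, -0.0, -5.2]
-160.0 [-1.1, 0.2, -5.1]
-155.0 [-0.7, 0.1, -1.6]
-150.0 [-0.8, 0.1, -1.5]
-145.0 [-0.9, 0.2, -1.5]
-140.0 [-1.0, 0.2, -1.4]
-135.0 [-1.2, 0.2, -1.3]
-130.0 [-1.3, 0.2, -1.2]
-125.0 [-1.4, 0.2, -1.1]
-120.0 [-1.4, 0.3, -0.9]
-115.0 [-1.5, 0.3, -0.8]
-110.0 [-1.6, 0.3, -0.7]
-105.0 [-1.6, 0.3, -0.5]
-100.0 [-1.7, 0.3, -0.4]
```

```bash
cat > rd.py <<'E'
from h import *
from plant import *
def rd(n=3,save=None):
    F=[];P=[]
    for i in range(n+1):
        s=get_state();p=s["tcp_pos"]; bx=p[0];bz=p[2]+.0089
        th=np.arctan2(bx-.5755,bz-.058); t=np.array([np.cos(th),0,-np.sin(th)]);r=np.array([np.sin(th),0,np.cos(th)])
        f=s["wrist_force"]
        print(s["clock"],"th %.2f"%np.degrees(th),"R %.2f"%(np.hypot(bx-.5755,bz-.058)*1e3),"tan %.2f rad %.2f"%(f@t,f@r),f.round(2),p.round(4),"torque",s["wrist_torque"].round(3))
        if i<n: c=camera("top")
    if n:
        im=c["pixels"];np.save("T.npy",c,allow_pickle=True)
        print("row180",im[180,286:304].mean(1).astype(int)); print("row194",im[195,286:304].mean(1).astype(int))
rd()
E
python3 -m handwheel '[[[0,0,0],[5.1,-0.9,0.2],1],[[0,0,0],[5.0,-0.9,-1.1],1],[[0,0,0],[4.6,-0.8,-2.4],1],[[0,0,0],[3.8,-0.7,-3.5],1],[[0,0,0],[2.8,-0.5,-4.4],1],[[0,0,0],[0.5,-0.1,-1.7],1],[[0,0,0],[0,0,0],1],[[0,0,0],[0,0,0],1]]' 20;python3 rd.py
```

```text
clock: 27.9
tcp_pos: [0.5831, -0.1834, 0.0304]
tcp_rot: [1.561, 1.396, 1.558]
wrist_force: [4.4, -0.6, 2.4]
finger_gap: 0.0122
27.9 th 157.90 R 20.21 tan -5.01 rad -0.59 [ 4.42 -0.59  2.43] [ 0.5831 -0.1834  0.0304] torque [-0.255 -1.059 -0.169]
27.95 th 158.35 R 20.19 tan -5.40 rad -0.44 [ 4.85 -0.75  2.4 ] [ 0.5829 -0.1834  0.0303] torque [-0.292 -1.108 -0.27 ]
28.0 th 159.01 R 20.20 tan -5.27 rad -0.77 [ 4.64 -0.31  2.61] [ 0.5827 -0.1833  0.0302] torque [-0.307 -1.137 -0.298]
28.05 th 159.33 R 20.17 tan -5.57 rad 0.08 [ 5.24 -0.41  1.89] [ 0.5826 -0.1834  0.0302] torque [-0.289 -1.078 -0.252]
row180 [ 79  78  95 245 251 250 250 250 250 250 251 182  96 134 144 142 144 143]
row194 [ 81  83 108 245 251 251 251 251 251 251 251 238 175 147 147 149 148 148]
```

```bash
python3 arc.py -200 5 12; python3 -m handwheel '[[[0,0,0],[0.5,-0.1,-1.65],1],[[0,0,0],[0.35,-0.1,-1.7],1],[[0,0,0],[0,0,0],1],[[0,0,0],[0,0,0],1],[[0,0,0],[0,0,0],1],[[0,0,0],[0,0,0],1],[[0,0,0],[0,0,0],1],[[0,0,0],[0,0,0],1]]';python3 rd.py
```

```text
-195.0 [0.5, -0.1, -1.7]
-190.0 [0.4, -0.1, -1.7]
-185.0 [0.2, -0.0, -1.7]
-180.0 [0.1, -0.0, -1.7]
-175.0 [-0.1, 0.0, -1.7]
-170.0 [-0.2, 0.0, -1.7]
-165.0 [-0.4, 0.1, -1.7]
-160.0 [-0.5, 0.1, -1.7]
-155.0 [-0.7, 0.1, -1.6]
-150.0 [-0.8, 0.1, -1.5]
-145.0 [-0.9, 0.2, -1.5]
-140.0 [-1.0, 0.2, -1.4]
clock: 29.05
tcp_pos: [0.5787, -0.1833, 0.0292]
tcp_rot: [1.572, 1.396, 1.57]
wrist_force: [4.7, -0.6, 0.7]
finger_gap: 0.0121
29.05 th 170.84 R 20.17 tan -4.70 rad 0.05 [ 4.65 -0.56  0.7 ] [ 0.5787 -0.1833  0.0292] torque [-0.255 -0.93  -0.226]
29.1 th 170.85 R 20.18 tan -3.28 rad -0.00 [ 3.24 -0.16  0.52] [ 0.5787 -0.1833  0.0292] torque [-0.352 -0.899 -0.211]
29.15 th 170.80 R 20.16 tan -4.64 rad -0.54 [ 4.5  -0.82  1.27] [ 0.5787 -0.1833  0.0292] torque [-0.256 -0.936 -0.219]
29.2 th 170.90 R 20.17 tan -3.60 rad 0.27 [ 3.6  -0.59  0.3 ] [ 0.5787 -0.1834  0.0292] torque [-0.253 -0.937 -0.15 ]
row180 [ 79  79  95 245 251 251 251 250 250 250 242 153  93 134 144 145 144 143]
row194 [ 83  82 107 245 251 251 251 251 251 251 251 211 155 147 149 148 149 148]
```

```bash
python3 -m handwheel '[[[0,0,0],[0.1,0,-0.85],1],[[0,0,0],[0.1,0,-0.85],1],[[0,0,0],[0,0,0],1],[[0,0,0],[0,0,0],1],[[0,0,0],[0,0,0],1],[[0,0,0],[0,0,0],1],[[0,0,0],[0,0,0],1],[[0,0,0],[0,0,0],1]]';python3 rd.py;  python3 -m handwheel '[[[0,0,0],[0,0,-0.85],1],[[0,0,0],[0,0,-0.85],1],[[0,0,0],[0,0,0],1],[[0,0,0],[0,0,0],1],[[0,0,0],[0,0,0],1],[[0,0,0],[0,0,0],1],[[0,0,0],[0,0,0],1],[[0,0,0],[0,0,0],1]]';python3 rd.py
```

```text
clock: 30.2
tcp_pos: [0.5774, -0.1833, 0.0291]
tcp_rot: [1.568, 1.396, 1.565]
wrist_force: [4.7, -1.5, 0.2]
finger_gap: 0.0124
30.2 th 174.58 R 20.13 tan -4.75 rad 0.20 [ 4.75 -1.5   0.25] [ 0.5774 -0.1833  0.0291] torque [-0.338 -1.166 -0.235]
30.25 th 174.74 R 20.14 tan -4.05 rad 0.41 [ 4.07 -0.76 -0.04] [ 0.5773 -0.1833  0.029 ] torque [-0.375 -1.178 -0.282]
30.3 th 174.64 R 20.14 tan -3.98 rad 0.45 [ 4.01 -1.28 -0.08] [ 0.5774 -0.1833  0.0291] torque [-0.391 -1.198 -0.181]
30.35 th 174.59 R 20.12 tan -4.81 rad 1.14 [ 4.89 -1.07 -0.68] [ 0.5774 -0.1834  0.0291] torque [-0.344 -1.141 -0.251]
row180 [ 79  78  96 245 251 250 250 251 250 250 241 152  94 133 144 143 144 142]
row194 [ 83  83 108 244 251 251 251 251 251 251 251 192 146 150 149 149 147 147]
clock: 31.35
tcp_pos: [0.5755, -0.1834, 0.029]
tcp_rot: [1.569, 1.396, 1.567]
wrist_force: [5.4, -0.8, -1.5]
finger_gap: 0.0127
31.35 th 179.88 R 20.11 tan -5.44 rad 1.52 [ 5.45 -0.76 -1.51] [ 0.5755 -0.1834  0.029 ] torque [-0.399 -1.134 -0.278]
31.4 th 179.92 R 20.12 tan -4.58 rad 1.04 [ 4.58 -1.56 -1.03] [ 0.5755 -0.1834  0.029 ] torque [-0.383 -1.133 -0.281]
31.45 th 179.82 R 20.11 tan -5.35 rad 0.87 [ 5.35 -1.62 -0.86] [ 0.5756 -0.1833  0.029 ] torque [-0.376 -1.086 -0.213]
31.5 th 179.84 R 20.12 tan -5.57 rad 0.85 [ 5.57 -1.53 -0.83] [ 0.5756 -0.1834  0.029 ] torque [-0.411 -1.183 -0.241]
row180 [ 79  79  95 245 251 250 251 250 250 250 222 133  93 134 142 144 144 144]
row194 [ 83  81 108 244 251 251 251 251 251 251 251 194 146 148 148 148 147 147]
```

```bash
python3 - <<'E'
from h import *
c=np.load("T.npy",allow_pickle=True).item()
cv2.imwrite("pics/t16.png",cv2.resize(c["pixels"][165:205,275:320],None,fx=14,fy=14,interpolation=cv2.INTER_CUBIC))
E
```

```text
(no output)
```

View pics/t16.png

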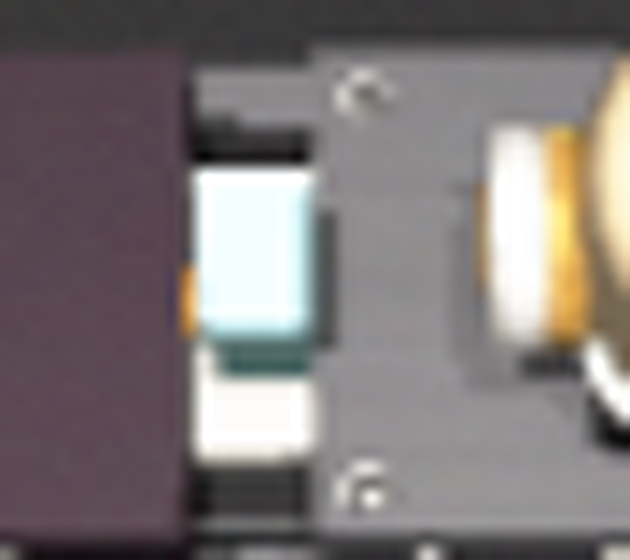

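```bash
sed -i 's/^rd()/rd(2)/' rd.py; python3 -m handwheel '[[[0,0,0],[-0.1,0,-0.85],1],[[0,0,0],[-0.1,0,-0.85],1],[[0,0,0],[0,0,0],1],[[0,0,0],[0,0,0],1],[[0,0,0],[-0.1,0,-0.85],1],[[0,0,0],[-0.1,0,-0.85],1],[[0,0,0],[0,0,0],1],[[0,0,0],[0,0,0],1]]';python3 rd.py
```

```text
clock: 32.5
tcp_pos: [0.5719, -0.1833, 0.0293]
tcp_rot: [1.573, 1.396, 1.57]
wrist_force: [4.3, -1.1, -2.8]
finger_gap: 0.0125
32.5 th -169.59 R 20.09 tan -4.74 rad 1.96 [ 4.3  -1.1  -2.79] [ 0.5719 -0.1833  0.0293] torque [-0.424 -1.073 -0.229]
32.55 th -169.57 R 20.11 tan -4.99 rad 1.19 [ 4.7  -0.5  -2.08] [ 0.5719 -0.1833  0.0293] torque [-0.336 -1.015 -0.209]
32.6 th -169.63 R 20.07 tan -4.72 rad 1.37 [ 4.39  0.24 -2.2 ] [ 0.5719 -0.1833  0.0294] torque [-0.365 -1.013 -0.167]
row180 [ 79  77  97 244 250 250 250 251 250 250 200 108 133 144 143 143 143 144]
row194 [ 84  82 107 244 251 251 251 251 251 251 234 170 148 148 150 147 148 148]
```

```bash
 python3 -m handwheel '[[[0,0,0],[-0.2,0,-0.85],1],[[0,0,0],[-0.2,0,-0.85],1],[[0,0,0],[0,0,0],1],[[0,0,0],[0,0,0],1],[[0,0,0],[0,0,0],1],[[0,0,0],[0,0,0],1],[[0,0,0],[0,0,0],1],[[0,0,0],[0,0,0],1]]';python3 rd.py
```

```text
clock: 33.6
tcp_pos: [0.5701, -0.1834, 0.0298]
tcp_rot: [1.574, 1.396, 1.571]
wrist_force: [2.0, 0.8, -2.7]
finger_gap: 0.0123
33.6 th -164.35 R 20.05 tan -2.69 rad 2.03 [ 2.04  0.79 -2.68] [ 0.5701 -0.1834  0.0298] torque [-0.166 -0.714 -0.121]
33.65 th -164.43 R 20.05 tan -2.72 rad 2.32 [ 1.99  1.01 -2.96] [ 0.5701 -0.1833  0.0298] torque [-0.169 -0.587 -0.131]
33.7 th -164.43 R 20.05 tan -3.37 rad 1.86 [ 2.74  0.98 -2.7 ] [ 0.5701 -0.1833  0.0298] torque [-0.161 -0.593 -0.115]
row180 [ 78  80 133 245 250 250 251 251 250 250 200 109 134 142 142 145 144 142]
row194 [ 84  84 108 244 251 251 251 251 251 251 234 169 147 148 147 147 147 147]
```

```bash
 python3 -m handwheel '[[[0,0,0],[-0.05,0,-0.17],1],[[0,0,0],[-0.05,0,-0.17],1],[[0,0,0],[-0.05,0,-0.17],1],[[0,0,0],[-0.05,0,-0.17],1],[[0,0,0],[-0.05,0,-0.17],1],[[0,0,0],[-0.05,0.1,-0.17],1],[[0,0,0],[-0.05,0,-0.17],1],[[0,0,0],[-0.05,0,-0.17],1]]';python3 rd.py
```

```text
clock: 34.7
tcp_pos: [0.5689, -0.1833, 0.0302]
tcp_rot: [1.572, 1.396, 1.569]
wrist_force: [4.2, 1.2, -6.0]
finger_gap: 0.0126
34.7 th -160.69 R 19.97 tan -5.98 rad 4.22 [ 4.25  1.15 -5.97] [ 0.5689 -0.1833  0.0302] torque [-0.158 -0.893 -0.227]
34.75 th -160.67 R 19.96 tan -5.25 rad 3.57 [ 3.77  2.03 -5.1 ] [ 0.5689 -0.1833  0.0303] torque [-0.175 -0.884 -0.157]
34.8 th -160.62 R 19.99 tan -5.07 rad 5.12 [ 3.09  1.42 -6.52] [ 0.5689 -0.1833  0.0302] torque [-0.093 -0.866 -0.195]
row180 [ 78  79 133 245 250 250 251 250 251 250 177  93 133 143 143 144 144 143]
row194 [ 83  82 108 245 251 251 251 251 251 251 238 174 148 148 148 147 148 146]
```

```bash
 python3 -m handwheel '[[[0,0,0],[0.1,0,-0.17],1],[[0,0,0],[0,0,-0.17],1],[[0,0,0],[-0.03,0,-0.17],1],[[0,0,0],[-0.05,0,-0.17],1],[[0,0,0],[-0.05,0,-0.17],1],[[0,0,0],[-0.05,0.1,-0.17],1],[[0,0,0],[-0.05,0,-0.17],1],[[0,0,0],[-0.05,0,-0.17],1]]';python3 rd.py
```

```text
clock: 35.8
tcp_pos: [0.5678, -0.1833, 0.0306]
tcp_rot: [1.569, 1.396, 1.566]
wrist_force: [4.8, 1.5, -2.8]
finger_gap: 0.0122
35.8 th -157.29 R 20.07 tan -5.56 rad 0.72 [ 4.85  1.48 -2.81] [ 0.5678 -0.1833  0.0306] torque [-0.012 -1.135 -0.203]
35.85 th -157.32 R 20.03 tan -5.39 rad 0.38 [ 4.83  1.38 -2.43] [ 0.5678 -0.1833  0.0306] torque [ 0.014 -1.078 -0.23 ]
35.9 th -157.27 R 20.06 tan -5.79 rad 2.04 [ 4.55  1.39 -4.12] [ 0.5677 -0.1834  0.0306] torque [ 0.004 -1.072 -0.235]
row180 [ 80  78 173 247 250 250 250 250 250 250 175  91 134 142 143 143 145 143]
row194 [ 82  82 108 244 251 251 251 251 251 251 224 162 148 148 150 148 148 146]
```

```bash
 python3 -m handwheel '[[[0,0,0],[-0.07,0,-0.16],1],[[0,0,0],[-0.07,0,-0.16],1],[[0,0,0],[-0.07,0,-0.16],1],[[0,0,0],[-0.07,0,-0.16],1],[[0,0,0],[-0.07,0,-0.16],1],[[0,0,0],[-0.07,0.1,-0.16],1],[[0,0,0],[-0.07,0,-0.16],1],[[0,0,0],[-0.07,0,-0.16],1]]';python3 rd.py
```

```text
clock: 36.9
tcp_pos: [0.5665, -0.1833, 0.0312]
tcp_rot: [1.569, 1.396, 1.566]
wrist_force: [4.5, 2.3, -2.5]
finger_gap: 0.0121
36.9 th -153.32 R 20.09 tan -5.14 rad 0.20 [ 4.5   2.28 -2.48] [ 0.5665 -0.1833  0.0312] torque [ 0.032 -1.117 -0.242]
36.95 th -153.20 R 20.12 tan -5.47 rad -0.74 [ 5.21  0.88 -1.81] [ 0.5664 -0.1833  0.0311] torque [ 0.091 -1.154 -0.2  ]
37.0 th -153.31 R 20.07 tan -6.18 rad 0.52 [ 5.29  1.19 -3.24] [ 0.5665 -0.1834  0.0312] torque [ 0.002 -1.122 -0.27 ]
row180 [ 80  81 171 247 250 250 250 250 250 241 149  92 133 144 143 144 143 143]
row194 [ 84  84 108 244 251 251 251 251 251 251 224 163 148 148 149 147 148 147]
```

```bash
 python3 -m handwheel '[[[0,0,0],[-0.08,0,-0.15],1],[[0,0,0],[-0.08,0,-0.15],1],[[0,0,0],[-0.08,0,-0.15],1],[[0,0,0],[-0.08,0,-0.15],1],[[0,0,0],[-0.08,0,-0.15],1],[[0,0,0],[-0.08,0.1,-0.15],1],[[0,0,0],[-0.08,0,-0.15],1],[[0,0,0],[-0.08,0,-0.15],1]]';python3 rd.py
```

```text
clock: 38.0
tcp_pos: [0.5653, -0.1834, 0.0318]
tcp_rot: [1.569, 1.396, 1.566]
wrist_force: [4.2, 1.3, -1.9]
finger_gap: 0.0123
38.0 th -149.37 R 20.08 tan -4.63 rad -0.49 [ 4.23  1.33 -1.94] [ 0.5653 -0.1834  0.0318] torque [ 0.037 -1.117 -0.273]
38.05 th -149.35 R 20.12 tan -5.38 rad -0.63 [ 4.95  1.25 -2.2 ] [ 0.5652 -0.1833  0.0318] torque [ 0.058 -1.119 -0.253]
38.1 th -149.34 R 20.14 tan -5.39 rad -1.07 [ 5.19  1.75 -1.83] [ 0.5652 -0.1833  0.0318] torque [ 0.074 -1.119 -0.218]
row180 [ 79  80 218 249 250 250 250 251 251 241 150  91 132 143 142 142 142 142]
row194 [ 82  83 107 244 251 251 251 251 251 251 210 155 148 147 148 147 148 148]
```

```bash
 python3 -m handwheel '[[[0,0,0],[-0.09,0,-0.15],1],[[0,0,0],[-0.09,0,-0.15],1],[[0,0,0],[-0.09,0,-0.15],1],[[0,0,0],[-0.09,0,-0.15],1],[[0,0,0],[-0.09,0,-0.15],1],[[0,0,0],[-0.09,0.1,-0.15],1],[[0,0,0],[-0.09,0,-0.15],1],[[0,0,0],[-0.09,0,-0.15],1]]';python3 rd.py
```

```text
clock: 39.1
tcp_pos: [0.5641, -0.1833, 0.0325]
tcp_rot: [1.569, 1.396, 1.566]
wrist_force: [6.0, 1.5, -2.7]
finger_gap: 0.0125
39.1 th -145.47 R 20.11 tan -6.46 rad -1.13 [ 5.96  1.49 -2.73] [ 0.5641 -0.1833  0.0325] torque [ 0.067 -1.18  -0.185]
39.15 th -145.40 R 20.14 tan -4.71 rad -0.41 [ 4.11  1.66 -2.33] [ 0.5641 -0.1833  0.0325] torque [ 0.141 -1.149 -0.23 ]
39.2 th -145.45 R 20.10 tan -5.14 rad 0.15 [ 4.15  1.56 -3.04] [ 0.5641 -0.1833  0.0325] torque [ 0.102 -1.136 -0.269]
row180 [ 79  79 219 249 250 250 250 251 250 241 151  92 134 142 142 143 143 143]
row194 [ 84  84 108 244 251 251 251 251 251 251 212 154 148 148 149 148 148 148]
```

```bash
 python3 -m handwheel '[[[0,0,0],[-0.1,0,-0.14],1],[[0,0,0],[-0.1,0,-0.14],1],[[0,0,0],[-0.1,0,-0.14],1],[[0,0,0],[-0.1,0,-0.14],1],[[0,0,0],[-0.1,0,-0.14],1],[[0,0,0],[-0.1,0.1,-0.14],1],[[0,0,0],[-0.1,0,-0.14],1],[[0,0,0],[-0.1,0,-0.14],1]]';python3 rd.py
```

```text
clock: 40.2
tcp_pos: [0.563, -0.1833, 0.0333]
tcp_rot: [1.568, 1.396, 1.566]
wrist_force: [5.0, 1.7, -3.2]
finger_gap: 0.0126
40.2 th -141.61 R 20.12 tan -5.95 rad -0.60 [ 5.03  1.69 -3.23] [ 0.563  -0.1833  0.0333] torque [ 0.097 -1.13  -0.275]
40.25 th -141.54 R 20.12 tan -4.68 rad -0.94 [ 4.25  1.28 -2.17] [ 0.563  -0.1833  0.0333] torque [ 0.16  -1.145 -0.246]
40.3 th -141.57 R 20.09 tan -5.10 rad -1.26 [ 4.77  1.7  -2.19] [ 0.563  -0.1833  0.0334] torque [ 0.089 -1.14  -0.272]
row180 [ 80  79 218 249 250 250 250 250 251 220 132  95 134 144 143 142 143 143]
row194 [ 82  83 108 244 251 251 251 251 251 243 177 145 148 149 148 147 147 147]
```

```bash
 python3 - <<'E'
from h import *
c=np.load("T.npy",allow_pickle=True).item()
cv2.imwrite("pics/t17.png",cv2.resize(c["pixels"][165:205,275:320],None,fx=14,fy=14,interpolation=cv2.INTER_CUBIC))
E
```

```text
(no output)
```

View pics/t17.png

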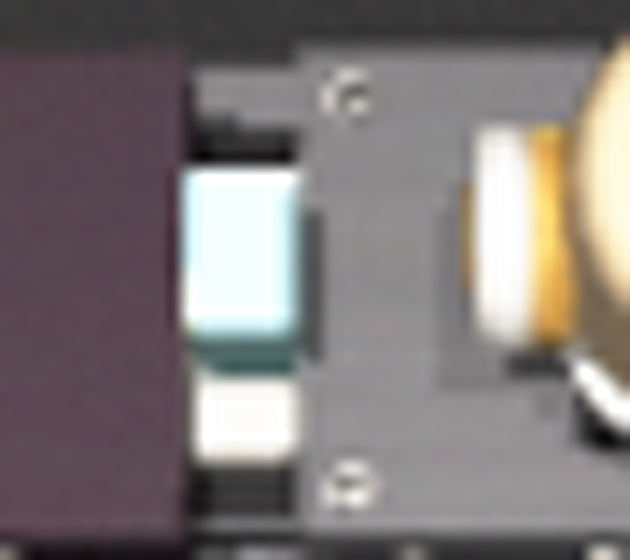

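```bash
 python3 -m handwheel '[[[0,0,0],[-0.11,0,-0.13],1],[[0,0,0],[-0.11,0,-0.13],1],[[0,0,0],[-0.11,0,-0.13],1],[[0,0,0],[-0.11,0,-0.13],1],[[0,0,0],[-0.11,0,-0.13],1],[[0,0,0],[-0.11,0.1,-0.13],1],[[0,0,0],[-0.11,0,-0.13],1],[[0,0,0],[-0.11,0,-0.13],1]]';python3 rd.py
```

```text
clock: 41.3
tcp_pos: [0.562, -0.1833, 0.0342]
tcp_rot: [1.569, 1.396, 1.566]
wrist_force: [5.4, 2.1, -3.1]
finger_gap: 0.0126
41.3 th -137.74 R 20.12 tan -6.05 rad -1.36 [ 5.39  2.09 -3.07] [ 0.562  -0.1833  0.0342] torque [ 0.167 -1.201 -0.242]
41.35 th -137.69 R 20.12 tan -5.10 rad -2.00 [ 5.12  1.7  -1.95] [ 0.562  -0.1833  0.0342] torque [ 0.144 -1.166 -0.229]
41.4 th -137.69 R 20.11 tan -4.37 rad -0.75 [ 3.74  1.64 -2.39] [ 0.562  -0.1833  0.0342] torque [ 0.127 -1.19  -0.213]
row180 [ 77  80 244 250 250 250 251 251 250 221 125  90 134 143 144 142 143 143]
row194 [ 84  83 107 244 251 251 251 251 251 243 180 147 148 148 149 148 147 148]
```

```bash
 python3 -m handwheel '[[[0,0,0],[-0.12,0,-0.13],1],[[0,0,0],[-0.12,0,-0.13],1],[[0,0,0],[-0.12,0,-0.13],1],[[0,0,0],[-0.12,0,-0.13],1],[[0,0,0],[-0.12,0,-0.13],1],[[0,0,0],[-0.12,0.1,-0.13],1],[[0,0,0],[-0.12,0,-0.13],1],[[0,0,0],[-0.12,0,-0.13],1]]';python3 rd.py
```

```text
clock: 42.4
tcp_pos: [0.561, -0.1833, 0.0352]
tcp_rot: [1.568, 1.396, 1.566]
wrist_force: [5.4, 2.7, -2.8]
finger_gap: 0.0123
42.4 th -133.76 R 20.12 tan -5.74 rad -1.93 [ 5.36  2.69 -2.81] [ 0.561  -0.1833  0.0352] torque [ 0.17  -1.239 -0.228]
42.45 th -133.74 R 20.12 tan -5.73 rad -1.67 [ 5.17  1.49 -2.98] [ 0.561  -0.1833  0.0352] torque [ 0.176 -1.191 -0.241]
42.5 th -133.69 R 20.13 tan -6.17 rad -1.64 [ 5.45  1.82 -3.33] [ 0.5609 -0.1833  0.0352] torque [ 0.185 -1.176 -0.24 ]
row180 [ 79  79 244 250 250 250 250 251 251 198 108  93 133 144 142 142 142 143]
row194 [ 82  83 108 244 251 251 251 251 251 243 180 147 148 148 148 148 147 148]
```

```bash
 sed -i 's/^rd(2)/rd(3)/' rd.py; python3 -m handwheel '[[[0,0,0],[-0.1,0,-0.1],1],[[0,0,0],[-0.1,0,-0.1],1],[[0,0,0],[-0.1,0,-0.1],1],[[0,0,0],[-0.1,0,-0.1],1],[[0,0,0],[-0.1,0,-0.1],1],[[0,0,0],[-0.1,0.1,-0.1],1],[[0,0,0],[-0.1,0,-0.1],1],[[0,0,0],[-0.1,0,-0.1],1]]';python3 rd.py
```

```text
clock: 43.5
tcp_pos: [0.5602, -0.1833, 0.036]
tcp_rot: [1.568, 1.396, 1.565]
wrist_force: [5.3, 1.6, -3.2]
finger_gap: 0.0126
43.5 th -130.61 R 20.11 tan -5.92 rad -1.91 [ 5.3   1.59 -3.25] [ 0.5602 -0.1833  0.036 ] torque [ 0.184 -1.276 -0.295]
43.55 th -130.55 R 20.15 tan -4.31 rad -2.36 [ 4.59  2.42 -1.74] [ 0.5602 -0.1833  0.036 ] torque [ 0.13  -1.255 -0.272]
43.6 th -130.56 R 20.13 tan -5.98 rad -3.03 [ 6.19  3.26 -2.58] [ 0.5602 -0.1833  0.036 ] torque [ 0.181 -1.199 -0.244]
43.65 th -130.59 R 20.13 tan -4.94 rad -3.08 [ 5.55  2.67 -1.75] [ 0.5602 -0.1833  0.036 ] torque [ 0.188 -1.214 -0.231]
row180 [ 80  78 244 250 250 250 250 250 250 203 109  91 133 143 143 144 143 142]
row194 [ 84  83 107 244 251 251 251 251 251 246 183 147 147 147 148 147 147 148]
```

```bash
  python3 -m handwheel '[[[0,0,0],[-0.2,0,0.05],1],[[0,0,0],[-0.2,0,0.05],1],[[0,0,0],[-0.11,0,-0.09],1],[[0,0,0],[-0.11,0,-0.09],1],[[0,0,0],[-0.11,0,-0.09],1],[[0,0,0],[-0.11,0,-0.09],1],[[0,0,0],[-0.11,0,-0.09],1],[[0,0,0],[-0.11,0,-0.09],1]]';python3 rd.py
```

```text
clock: 44.65
tcp_pos: [0.5595, -0.1833, 0.0369]
tcp_rot: [1.571, 1.396, 1.568]
wrist_force: [4.1, 2.3, -3.1]
finger_gap: 0.0124
44.65 th -127.34 R 20.09 tan -4.98 rad -1.35 [ 4.09  2.35 -3.14] [ 0.5595 -0.1833  0.0369] torque [ 0.249 -1.133 -0.26 ]
44.7 th -127.32 R 20.10 tan -5.01 rad -2.12 [ 4.72  1.25 -2.7 ] [ 0.5595 -0.1833  0.0369] torque [ 0.227 -1.226 -0.285]
44.75 th -127.33 R 20.12 tan -5.82 rad -2.40 [ 5.44  2.32 -3.17] [ 0.5595 -0.1833  0.0369] torque [ 0.221 -1.108 -0.205]
44.8 th -127.32 R 20.09 tan -5.89 rad -1.36 [ 4.65  1.72 -3.86] [ 0.5595 -0.1833  0.0369] torque [ 0.19  -1.152 -0.273]
row180 [ 79 126 245 250 250 250 251 250 250 199 108  92 133 142 144 144 143 142]
row194 [ 82  81 107 244 251 251 251 251 251 234 171 147 148 148 147 148 148 148]
```

```bash
  python3 -m handwheel '[[[0,0,0],[-0.12,0,-0.05],1],[[0,0,0],[-0.12,0,-0.05],1],[[0,0,0],[-0.12,0,-0.09],1],[[0,0,0],[-0.12,0,-0.09],1],[[0,0,0],[-0.12,0,-0.09],1],[[0,0,0],[-0.12,0,-0.09],1],[[0,0,0],[-0.12,0,-0.09],1],[[0,0,0],[-0.12,0,-0.09],1]]';python3 rd.py
```

```text
clock: 45.8
tcp_pos: [0.5589, -0.1833, 0.0378]
tcp_rot: [1.571, 1.396, 1.569]
wrist_force: [5.4, 3.1, -3.8]
finger_gap: 0.012
45.8 th -124.16 R 20.08 tan -6.17 rad -2.29 [ 5.36  3.07 -3.82] [ 0.5589 -0.1833  0.0378] torque [ 0.267 -1.143 -0.257]
45.85 th -124.08 R 20.10 tan -6.52 rad -2.57 [ 5.78  3.11 -3.96] [ 0.5589 -0.1833  0.0378] torque [ 0.296 -1.151 -0.29 ]
45.9 th -124.07 R 20.11 tan -5.88 rad -2.75 [ 5.57  2.23 -3.33] [ 0.5588 -0.1833  0.0378] torque [ 0.323 -1.124 -0.246]
45.95 th -124.11 R 20.09 tan -4.98 rad -2.12 [ 4.55  1.81 -2.94] [ 0.5589 -0.1833  0.0378] torque [ 0.249 -1.107 -0.246]
row180 [ 78 126 245 250 250 250 250 250 250 176  92  90 133 141 144 143 142 142]
row194 [ 82  82 108 244 251 251 251 251 251 234 170 148 147 148 149 148 148 148]
```

```bash
  python3 -m handwheel '[[[0,0,0],[-0.12,0,0],1],[[0,0,0],[-0.12,0,0],1],[[0,0,0],[-0.12,-0.1,0],1],[[0,0,0],[-0.12,-0.1,-0.07],1],[[0,0,0],[-0.12,0,-0.07],1],[[0,0,0],[-0.11,0,-0.07],1],[[0,0,0],[-0.11,0,-0.07],1],[[0,0,0],[-0.11,0,-0.07],1]]';python3 rd.py
```

```text
clock: 46.95
tcp_pos: [0.5584, -0.1833, 0.0386]
tcp_rot: [1.573, 1.395, 1.571]
wrist_force: [5.3, 4.2, -3.2]
finger_gap: 0.0124
46.95 th -121.42 R 20.07 tan -5.48 rad -2.86 [ 5.29  4.25 -3.18] [ 0.5584 -0.1833  0.0386] torque [ 0.475 -1.114 -0.25 ]
47.0 th -121.38 R 20.10 tan -4.89 rad -1.58 [ 3.9   3.22 -3.35] [ 0.5583 -0.1833  0.0386] torque [ 0.438 -1.086 -0.238]
47.05 th -121.42 R 20.08 tan -5.82 rad -1.18 [ 4.04  4.41 -4.35] [ 0.5584 -0.1833  0.0386] torque [ 0.471 -1.126 -0.207]
47.1 th -121.42 R 20.09 tan -5.49 rad -1.62 [ 4.24  4.54 -3.84] [ 0.5584 -0.1833  0.0386] torque [ 0.454 -1.084 -0.271]
row180 [ 80 125 245 251 251 250 250 250 250 179  95  91 133 145 142 144 142 143]
row194 [ 83  83 107 244 251 251 251 251 251 235 170 147 148 149 147 148 148 148]
```

```bash
  python3 -m handwheel '[[[0,0,0],[-0.16,0.1,-0.05],1],[[0,0,0],[-0.16,0.1,-0.05],1],[[0,0,0],[-0.16,0.1,-0.05],1],[[0,0,0],[-0.16,0.1,-0.07],1],[[0,0,0],[-0.16,0.1,-0.09],1],[[0,0,0],[-0.16,0.1,-0.09],1],[[0,0,0],[-0.16,0.03,-0.09],1],[[0,0,0],[-0.16,0.03,-0.09],1]]';python3 rd.py
```

```text
clock: 48.1
tcp_pos: [0.5577, -0.1833, 0.0398]
tcp_rot: [1.574, 1.396, 1.572]
wrist_force: [4.5, 2.0, -4.5]
finger_gap: 0.0125
48.1 th -117.48 R 20.07 tan -6.07 rad -1.97 [ 4.55  1.98 -4.48] [ 0.5577 -0.1833  0.0398] torque [ 0.157 -1.187 -0.272]
48.15 th -117.43 R 20.06 tan -6.82 rad -2.93 [ 5.74  2.38 -4.7 ] [ 0.5577 -0.1833  0.0399] torque [ 0.123 -1.173 -0.272]
48.2 th -117.48 R 20.09 tan -7.09 rad -2.08 [ 5.11  3.34 -5.33] [ 0.5577 -0.1833  0.0398] torque [ 0.205 -1.143 -0.259]
48.25 th -117.46 R 20.10 tan -6.68 rad -1.90 [ 4.76  2.88 -5.05] [ 0.5577 -0.1833  0.0398] torque [ 0.206 -1.139 -0.285]
row180 [ 79 124 245 250 250 250 250 250 250 178  94  92 133 143 144 144 143 142]
row194 [ 82  82 107 244 251 251 251 251 251 238 173 147 147 149 148 148 148 148]
```

```bash
sed -i 's/^rd(3)/rd(6)/' rd.py;  python3 -m handwheel '[[[0,0,0],[-0.06,0.01,-0.03],1],[[0,0,0],[-0.06,0.01,-0.03],1],[[0,0,0],[-0.06,0.01,-0.03],1],[[0,0,0],[-0.06,0.01,-0.03],1],[[0,0,0],[-0.06,0.01,-0.03],1],[[0,0,0],[-0.06,0.01,-0.03],1],[[0,0,0],[-0.06,0.01,-0.03],1],[[0,0,0],[-0.06,0.01,-0.03],1]]';python3 rd.py
```

```text
clock: 49.25
tcp_pos: [0.5574, -0.1832, 0.0402]
tcp_rot: [1.574, 1.396, 1.572]
wrist_force: [5.5, 3.2, -5.3]
finger_gap: 0.0128
49.25 th -116.14 R 20.12 tan -7.13 rad -2.60 [ 5.48  3.15 -5.25] [ 0.5574 -0.1832  0.0402] torque [ 0.172 -1.221 -0.257]
49.3 th -116.04 R 20.09 tan -7.15 rad -1.89 [ 4.84  2.17 -5.59] [ 0.5574 -0.1833  0.0403] torque [ 0.198 -1.197 -0.272]
49.35 th -116.07 R 20.09 tan -6.49 rad -1.38 [ 4.09  2.75 -5.23] [ 0.5575 -0.1833  0.0403] torque [ 0.148 -1.218 -0.271]
49.4 th -116.09 R 20.11 tan -7.17 rad -2.04 [ 4.98  3.22 -5.54] [ 0.5574 -0.1833  0.0403] torque [ 0.167 -1.185 -0.27 ]
49.45 th -116.10 R 20.07 tan -7.02 rad -1.36 [ 4.31  2.99 -5.71] [ 0.5575 -0.1833  0.0403] torque [ 0.266 -1.217 -0.237]
49.5 th -116.09 R 20.11 tan -6.73 rad -3.28 [ 5.91  2.89 -4.6 ] [ 0.5574 -0.1833  0.0403] torque [ 0.184 -1.236 -0.331]
49.55 th -116.08 R 20.11 tan -6.33 rad -2.70 [ 5.21  2.03 -4.5 ] [ 0.5574 -0.1833  0.0403] torque [ 0.204 -1.217 -0.269]
row180 [ 79 125 245 250 250 250 250 250 250 183  96  91 134 144 143 143 143 143]
row194 [ 83  81 109 244 251 251 251 251 251 238 174 148 147 149 148 148 148 147]
```

```bash
 python3 -m handwheel '[[[0,0,0],[-0.06,0.01,-0.03],1],[[0,0,0],[-0.06,0.01,-0.03],1],[[0,0,0],[-0.06,0.01,-0.03],1],[[0,0,0],[-0.06,0.01,-0.03],1],[[0,0,0],[-0.06,0.01,-0.03],1],[[0,0,0],[-0.06,0.01,-0.03],1],[[0,0,0],[-0.06,0.01,-0.03],1],[[0,0,0],[-0.06,0.01,-0.03],1]]';python3 rd.py
```

```text
clock: 50.55
tcp_pos: [0.5573, -0.1833, 0.0407]
tcp_rot: [1.574, 1.396, 1.571]
wrist_force: [5.8, 2.5, -6.0]
finger_gap: 0.0124
50.55 th -114.67 R 20.08 tan -7.86 rad -2.75 [ 5.78  2.52 -6.  ] [ 0.5573 -0.1833  0.0407] torque [ 0.179 -1.219 -0.293]
50.6 th -114.66 R 20.09 tan -7.09 rad -3.53 [ 6.17  2.95 -4.97] [ 0.5572 -0.1833  0.0407] torque [ 0.126 -1.204 -0.332]
50.65 th -114.57 R 20.08 tan -7.28 rad -1.85 [ 4.71  3.6  -5.85] [ 0.5572 -0.1833  0.0407] torque [ 0.174 -1.185 -0.241]
50.7 th -114.67 R 20.10 tan -8.80 rad -2.49 [ 5.93  3.36 -6.96] [ 0.5572 -0.1833  0.0407] torque [ 0.179 -1.242 -0.26 ]
50.75 th -114.63 R 20.09 tan -7.77 rad -2.33 [ 5.36  3.28 -6.09] [ 0.5572 -0.1833  0.0407] torque [ 0.163 -1.249 -0.281]
50.8 th -114.67 R 20.08 tan -7.34 rad -1.99 [ 4.87  3.36 -5.84] [ 0.5573 -0.1833  0.0407] torque [ 0.158 -1.239 -0.277]
50.85 th -114.61 R 20.09 tan -7.52 rad -2.98 [ 5.84  3.52 -5.59] [ 0.5572 -0.1833  0.0407] torque [ 0.135 -1.24  -0.305]
row180 [ 80 125 245 250 250 250 250 250 251 184  95  92 134 144 142 146 142 142]
row194 [ 84  82 106 245 251 251 251 251 251 238 174 148 148 148 149 147 147 147]
```

```bash
 python3 -m handwheel '[[[0,0,0],[0,0,0],-0.3],[[0,0,0],[0,0,0],-0.3],[[0,0,0],[0,0,0],-0.3],[[0,0,0],[0,0,0],-0.3],[[0,0,0],[0,0,0],-0.3],[[0,0,0],[0,0,0],-0.3],[[0,0,0],[0,0,0],-0.3],[[0,0,0],[0,0,0],-0.3]]'; python3 hd.py 18; python3 -m handwheel '[[[0,0,0],[-20,0,0],-0.3],[[0,0,0],[-40,0,0],-0.3],[[0,0,0],[-50,0,0],-0.3],[[0,0,0],[-50,0,0],-0.3],[[0,0,0],[-50,0,0],-0.3],[[0,0,0],[0,0,0],-0.3],[[0,0,0],[0,0,0],-0.3],[[0,0,0],[0,0,0],-0.3]]';python3 hd.py 19;python3 - <<'E'
from h import *
C=np.load("C.npy",allow_pickle=True).item()
cv2.imwrite("pics/s19.png",cv2.resize(C["side"]["pixels"][100:260,230:390],None,fx=3.7,fy=3.7,interpolation=cv2.INTER_CUBIC))
im=C["top"]["pixels"];print(im[180,286:304].mean(1).astype(int),im[195,286:304].mean(1).astype(int))
cv2.imwrite("pics/t19.png",cv2.resize(im[150:220,240:380],None,fx=5.5,fy=5.5,interpolation=cv2.INTER_CUBIC))
E
```

```text
clock: 51.85
tcp_pos: [0.5574, -0.1838, 0.0411]
tcp_rot: [1.571, 1.396, 1.568]
wrist_force: [0.1, -0.3, -1.0]
finger_gap: 0.0572
52.0 [ 0.5574 -0.1838  0.0411] [[0.0, 0.003, 1.0], [0.174, 0.985, -0.003], [-0.985, 0.174, -0.0]] [ 0.23 -0.49 -0.09]
top [253 101  10  27 214] [257.1 113.9]
top [366 192   8   4  32] [369.5 193.5]
side [356 155   6   9  33] [358.2 158.5]
side [212 180  21  20 195] [221.4 189.1]
wrist [ 309  213   23   68 1384] [320.1 246.6]
clock: 53.0
tcp_pos: [0.5566, -0.2198, 0.2464]
tcp_rot: [1.584, 1.395, 1.581]
wrist_force: [0.4, 0.1, -0.1]
finger_gap: 0.057
53.15 [ 0.557  -0.2199  0.2468] [[-0.001, 0.003, 1.0], [0.175, 0.985, -0.002], [-0.985, 0.175, -0.002]] [-0.12 -0.28  0.03]
top [253 101  10  27 213] [257.1 114. ]
top [366 192  13   4  52] [372.  193.5]
side [356 155   7   8  34] [358.4 157.8]
side [212 180  21  20 195] [221.4 189.1]
wrist [315 150  10  36 338] [319.7 167.7]
[ 78 126 246 250 250 250 250 251 250 182  97  93 133 142 144 142 143 143] [ 83  82 108 244 251 251 251 251 251 238 174 148 148 147 149 149 148 148]
```

View pics/s19.png

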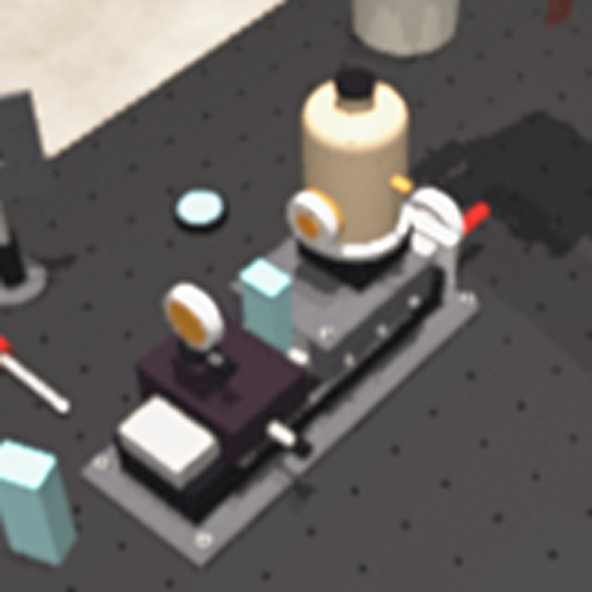

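View pics/t19.png

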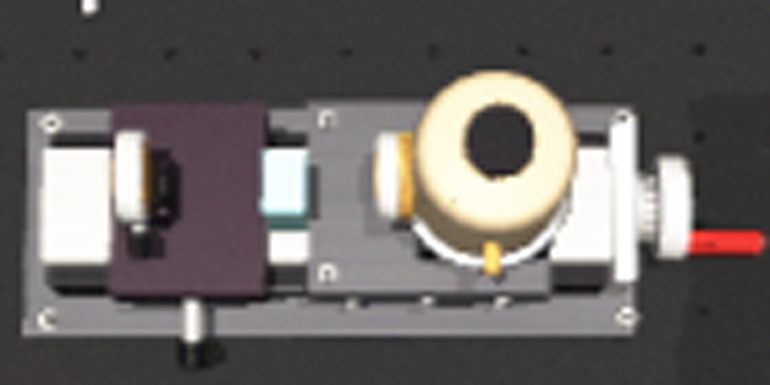

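View pics/w_18.png

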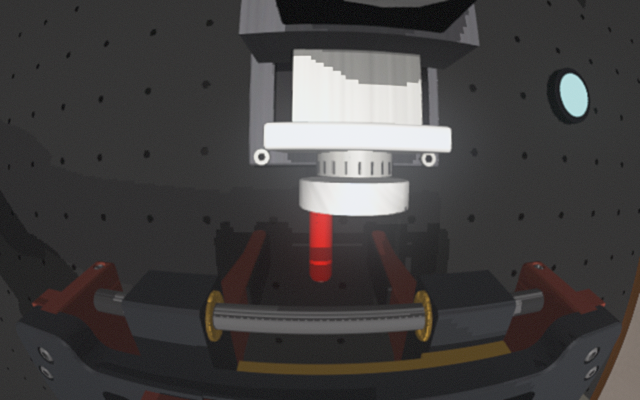

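The top-view pixel rows across the block and slide are the same as before I let go. The block stands upright, and the robot is clear of everything, so I'm handing in.

```bash
python3 -c "
from plant import *
print(finish_job())"
```

```text
the job is handed in; nothing more can be done
None
```

The gauge block is set and the job was handed in at about 53 s of the 72 s allowed. No verdict is reported, so the figures below are my own readings.

**What I did**
- Wound the slide back about 270° by the handle and let go. The faces were then somewhere from 27.5 to 31.5 mm apart, depending on the view.
- Picked the smallest pale blue block (20 x 30 mm, 75 mm tall) and stood it upright in the gap, about in the middle of the bed.
- Gripped the handle again and wound forward only, about 165° in all, in steps of 1.5 to 5° near the end.
- Stopped when the force at the handle had risen from about 5.4 N to 7.7 N. That means a squeeze of roughly 11 N, which I put at ±2 N.
- Opened the gripper without turning the handle back and pulled clear.

**Last checks**
- **Force:** it rose 0.8 N over the last 1.5°, close to the 0.9 N expected for a nipped block. The step before rose only 0.2 N, which is within the noise.
- **After release:** the edges of the block and slide sat on the same pixels in the top view, the block was upright, and the wrist force was near zero.

**What disagreed or was not checked**
- The top and wrist cameras differed by 2 to 4 mm on the gap and on positions. I used the wrist camera for placing and the force for the nip.
- The nip came about 2 mm of travel later than the pictures suggested.
- I could not measure whether the wheel relaxed on release more finely than the pictures show, about 0.3 mm of travel or 12 N of squeeze. I also could not measure the final squeeze directly.

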